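Fetch the battery from behind the tins and put it on charge

ROBOT

A 7-joint arm with a two-finger parallel gripper is mounted at the origin on the work surface. World frame = base frame: x ahead of the robot, y to its left, z up, the work surface at z = 0. Lengths are in mm, angles in rad, forces in N, time in s.
With the tool pointing down it reaches from about 400 to 875 mm from the base axis. Payload 4.4 kg.
Tool frame: the origin (TCP) lies at the very end of the fingers, on their centre line; the grasp point (between the pads) lies ctrl.grip_depth behind it (ctrl.grip_depth is the distance from the TCP to the grasp point, in mm); y points along the fingers, x is the direction in which the jaws open and shut, and the axes are right-handed (so a half turn about y gives the same grasp; the last joint's range is limited). The gripper opens to 85 mm and grips with 20 to 120 N. Pads are 22 mm wide; open, the fingers measure 114 mm over their backs; the gripper's body (76 mm by 85 mm) begins 54 mm behind the grasp point. The pads swing forward as they close: fully open they stand 13 mm farther back than shut.
Start: joints at [1.163, 0.628, 0.038, 1.517, -0.027, 0.996, -0.02], TCP at [217.899, -612.404, 192.913] pointing down, gripper open.
Joint ranges: [-3.06, 3.06], [-0.37, 2.12], [-1.25, 1.32], [0.18, 2.47], [-1.1, 4.24], [0.23, 1.98], [-2.94, 2.94]. Speed limits (rad/s): [2.57, 2.57, 3.14, 3.14, 3.14, 3.14, 3.14].

INTERFACE

Orientations are given as [roll, pitch, yaw] about the fixed x, y, z axes, in that order (R = Rz(yaw) Ry(pitch) Rx(roll)).
In Python, from cell import ctrl gives the robot as it stands.
- The arm moves only by the tool apply_moves, never from a script. Its argument "motion" is a list of rows, each a list of 5 numbers: the shift along the tool's x, y, z in cm, then the turn about the tool's y in rad, then the finger opening in cm, from 0 to 8.54. In form: [[tx, ty, tz, roll, hand], ...]. A call has 1 to 20 rows; each row is the pose to reach, as a shift and turn from the pose commanded when the call began, along the tool's axes at that moment; what a row does not reach only later rows make up. A row lasts 1/8 s, in which the tool goes at most 62.5 mm and 10.7 degrees, less where a joint would pass 70% of its speed; a pose out of reach is approached as far as the arm can. A call with a gripper value outside its range is refused whole. The fingers move at their own pace and stop on an object; the grip force is fixed at half the most. Time passes only in rows, so rows that repeat a pose let the fingers close. It gives the time, the measured TCP pose, the force and the opening at its end, in the units of the state.
- ctrl.read_state(): the state, without advancing time (a new reading comes with each control period).
- ctrl.get_image(name): name is "scene" or "top" or "wrist"; returns a dict with "image" (420x560x3 uint8, red, green, blue), "vfov" (degrees; the focal length in pixels is half the picture's height over the tangent of half this angle, whatever the lens; pixels are square), "cx", "cy" (the principal point, pixels), "extrinsics" (4x4, takes a point from world to camera coordinates); the wrist camera has in their place "tool_from_camera" (4x4, takes a point from camera to tool coordinates, whose origin is the TCP and whose axes are the tool frame's). Camera axes: x right, y up, looking along -z (the intrinsics and any distortion apply to the point x, -y, -z); pixel columns grow to the right and rows downward; lengths in mm; the calibration is good to about 2 mm. A picture is of the moment at which its call begins: read the wrist's pose just before it. There is no depth.
- ctrl.finish_job(): hands the job in, once; it reports no verdict.
Trained networks look in a picture, given as the dict that the camera call returned (one of the last four; its "shot" number tells which), for a name from the list of things; names that differ only in an ending like _2 or _b are one class to them, and where a whole thing is asked for, a point or a joint stands for the part that bears it (a point fixed in the world has none). Each returns a list of dicts, best first, with "confidence" (0 to 1); they miss things now and then, are a little off and sometimes report something else, mostly with a low value. They report only what shows in the picture. A call takes as long as a camera call.
- ctrl.search_frame(picture, query): "location" ([x, y, z] in mm, in world coordinates, good to about 4 mm: the middle of the surface that is visible of it).
- ctrl.mark_of(picture, query): "location" ([x, y, z] in mm, in world coordinates, good to about 4 mm: a listed point, or the origin of a listed thing).
The state is a dict: "clock": time; "qpos": joint angles; "qd": joint speeds; "tau": joint torques, N m; "eef_pos": TCP position; "tool_rot": TCP orientation; "force": force on the tool from outside, world axes, zero at the start; "torque": the same for the moment, N m; "width": finger opening in mm.
Only numpy, scipy, OpenCV 4.12 (cv2) and the standard library are available. Lean on these libraries where they do the work, as an engineer would, in place of code of your own. Each camera call takes 0.05 s, during which the arm holds its last target.

TASK

The flat battery stands behind the three tins on the finishing board: first clear all three tins onto the empty side tray, then fetch the battery and set it fully down into the charger's pocket. Only when it sits there, put the tins back, each upright in the middle of the mat of its own colour. Keep the tins upright throughout and leave the glue bottle standing where it is.

Things in the scene. Friction and masses are not known exactly. Their poses are not given: they have to be found in the camera images.
- blue_tin: loose round metal tin with blue lid and blue label band, 60 mm diameter, 140 mm tall, 0.25 to 0.5 kg, standing upright at the start on one of the three mats (any of them, not always its own). Origin: centre of its underside; z up.
- red_tin: loose round metal tin with red lid and red label band, 60 mm diameter, 140 mm tall, 0.25 to 0.5 kg, standing upright at the start on one of the three mats (any of them, not always its own). Origin: centre of its underside; z up.
- yellow_tin: loose round metal tin with yellow lid and yellow label band, 60 mm diameter, 140 mm tall, 0.25 to 0.5 kg, standing upright at the start on one of the three mats (any of them, not always its own). Origin: centre of its underside; z up.
- blue_mat: fixed square blue mat, 84 x 84 mm, at the front of the finishing board; the three mats lie side by side 88 mm apart, in any order, each partly hidden by the tin on it. Top surface 15 mm above the bench. Origin: centre of the mat, at bench level (15 mm below its top). x points to the board's back, y along the row.
- red_mat: fixed square red mat, 84 x 84 mm, at the front of the finishing board; the three mats lie side by side 88 mm apart, in any order, each partly hidden by the tin on it. Top surface 15 mm above the bench. Origin: centre of the mat, at bench level (15 mm below its top). x points to the board's back, y along the row.
- yellow_mat: fixed square yellow mat, 84 x 84 mm, at the front of the finishing board; the three mats lie side by side 88 mm apart, in any order, each partly hidden by the tin on it. Top surface 15 mm above the bench. Origin: centre of the mat, at bench level (15 mm below its top). x points to the board's back, y along the row.
- battery: loose black battery pack with green tabs and green-striped grey top, 52 mm (x) x 80 mm (y) x 62 mm tall (top 12 mm only 40 x 66), 0.3-0.5 kg. Stands upright on the plywood board (12 mm thick; 22 mm high rail along its far edge), behind the row of tins 10 to 20 mm off: no room for a finger between. Its x points away from the tins, about square to the row. Origin: centre of its underside.
- charger: fixed grey charger, 130 mm (x) x 125 mm (y) x 37 mm high, with a pocket in its top, 68 mm (x) x 96 mm (y), 12 mm deep, copper contacts on its floor 25 mm above the bench. The battery goes in with its 80 mm side along the charger's y (either way round), 8 mm clearance all round. Origin: at bench level under the pocket's centre.
- side_tray: fixed flat grey tray with black rubber top, 280 mm (x) x 130 mm (y), top 6 mm above the bench, no rim, empty at the start; room for three tins in a row along its x. Lies on one side of the board, the charger on the other, either way round. Origin: its centre, at bench level.
- glue_bottle: loose white glue bottle with orange label and orange pointed cap, 44 mm diameter, 120 mm tall, standing on the back of the board at one end, beside the battery (a cork sanding block, 25 mm high, lies at the other end). Origin: centre of its underside.

How it is judged (in metres and radians):
On the way, in this order (a step that is already met when the one before it is completed fails the run):
1. all three tins stand upright at rest on the side tray, the battery still in its place at the back of the board (x of blue_tin in the frame of side_tray between -0.14 and 0.14 m and y of blue_tin in the frame of side_tray between -0.065 and 0.065 m and z of blue_tin in the frame of side_tray between 0 and 0.013 m and angle between each of blue_tin, red_tin, yellow_tin's own z axis and vertical below 0.1 rad and linear speed of each of blue_tin, red_tin, yellow_tin below 0.03 m/s and angular speed of each of blue_tin, red_tin, yellow_tin below 0.3 rad/s and x of red_tin in the frame of side_tray between -0.14 and 0.14 m and y of red_tin in the frame of side_tray between -0.065 and 0.065 m and z of red_tin in the frame of side_tray between 0 and 0.013 m and x of yellow_tin in the frame of side_tray between -0.14 and 0.14 m and y of yellow_tin in the frame of side_tray between -0.065 and 0.065 m and z of yellow_tin in the frame of side_tray between 0 and 0.013 m and distance of battery from where it was at the start of the episode below 0.03 m), for 0.2 s.
2. the battery sits fully in the charger's pocket, while the three tins still stand on the side tray (horizontal distance between battery and charger below 0.014 m and angle between the x axis of battery and the x axis of charger, either way round below 0.2 rad and angle between each of battery, blue_tin, red_tin, yellow_tin's own z axis and vertical below 0.1 rad and z of battery in the frame of charger between 0.02 and 0.031 m and linear speed of each of battery, blue_tin, red_tin, yellow_tin below 0.03 m/s and angular speed of each of battery, blue_tin, red_tin, yellow_tin below 0.3 rad/s and x of blue_tin in the frame of side_tray between -0.14 and 0.14 m and y of blue_tin in the frame of side_tray between -0.065 and 0.065 m and z of blue_tin in the frame of side_tray between 0 and 0.013 m and x of red_tin in the frame of side_tray between -0.14 and 0.14 m and y of red_tin in the frame of side_tray between -0.065 and 0.065 m and z of red_tin in the frame of side_tray between 0 and 0.013 m and x of yellow_tin in the frame of side_tray between -0.14 and 0.14 m and y of yellow_tin in the frame of side_tray between -0.065 and 0.065 m and z of yellow_tin in the frame of side_tray between 0 and 0.013 m), for 0.2 s.
At the end, for the whole second after the job is handed in: The battery sits upright on the charger's pocket floor (within 14 mm of centre, 6 mm in height, 0.2 rad along the pocket); each tin stands upright (0.1 rad) on the mat of its own colour, within 14 mm of the mat's centre; all released and at rest (horizontal distance between battery and charger below 0.014 m and angle between the x axis of battery and the x axis of charger, either way round below 0.2 rad and angle between each of battery, blue_tin, red_tin, yellow_tin's own z axis and vertical below 0.1 rad and z of battery in the frame of charger between 0.02 and 0.031 m and linear speed of each of battery, blue_tin, red_tin, yellow_tin below 0.03 m/s and angular speed of each of battery, blue_tin, red_tin, yellow_tin below 0.3 rad/s and horizontal distance between blue_tin and blue_mat below 0.014 m and z of blue_tin in the frame of blue_mat between 0.01 and 0.02 m and horizontal distance between red_tin and red_mat below 0.014 m and z of red_tin in the frame of red_mat between 0.01 and 0.02 m and horizontal distance between yellow_tin and yellow_mat below 0.014 m and z of yellow_tin in the frame of yellow_mat between 0.01 and 0.02 m); the robot touches nothing.
It fails at once if the blue tin is tipped over (more than 0.6 rad) (angle between blue_tin's own z axis and vertical above 0.6 rad).
It fails at once if the red tin is tipped over (more than 0.6 rad) (angle between red_tin's own z axis and vertical above 0.6 rad).
It fails at once if the yellow tin is tipped over (more than 0.6 rad) (angle between yellow_tin's own z axis and vertical above 0.6 rad).
It fails at once if the glue bottle is knocked over (0.4 rad) or shoved more than 30 mm (angle between glue_bottle's own z axis and vertical above 0.4 rad or distance of glue_bottle from where it was at the start of the episode above 0.03 m).
It also fails if it takes over 147 s, if anything falls off the work surface, if the arm or the gripper's body presses on something with over 40 N, if the wrist force passes 120 N, or if a joint passes its speed limit or range.

## Working session

There is one attempt and no reset: what is moved stays moved. The work goes in short steps, Python scripts to look and compute and a tool call to move; the robot and the scene stay as the last step left them, time stands still between calls to the robot, and variables do not carry over. Pictures are saved under pics/ and viewed, and the job is handed in when it is done.

Besides the shell and the picture viewer there is one more tool, called after "Emit:" as name(argument=value, ...) on one line, values as JSON. apply_moves: Moves the arm, as the interface text tells. Its arguments: {"type":"object","properties":{"motion":{"type":"array","items":{"type":"array","items":{"type":"number"}}}},"required":["motion"]}

```bash
mkdir -p pics; ls
cat > h.py <<'E'
import numpy as np,cv2
from cell import ctrl
def shot(n,f=None):
    p=ctrl.get_image(n)
    if f: cv2.imwrite('pics/'+f,cv2.cvtColor(p['image'],cv2.COLOR_RGB2BGR))
    return p
E
python3 - <<'E'
from h import *
s=ctrl.read_state();print(s,ctrl.grip_depth)
for n in ['scene','top']:
    p=shot(n,n+'0.png');print({k:v for k,v in p.items() if k!='image'})
    for q in ['blue_tin','red_tin','yellow_tin','blue_mat','red_mat','yellow_mat','battery','charger','side_tray','glue_bottle']:
        for r in ctrl.mark_of(p,q)[:2]: print(n,q,np.round(r['location'],0),round(r['confidence'],2))
E
```

```text
pics
{'clock': 0.0, 'qpos': array([ 1.16317373,  0.62933195,  0.03843902,  1.51836919, -0.02701092,
        0.99625908, -0.02000765]), 'qd': array([-0.00107028,  0.0011148 ,  0.00024996, -0.0016703 ,  0.00048522,
       -0.00094486, -0.00063382]), 'tau': array([ 4.06002664e-05, -5.63410842e+01,  1.22714169e+00, -1.93452930e+01,
        1.12854608e-02,  1.04836375e-02,  2.19813023e-05]), 'eef_pos': array([ 217.68627524, -611.74064617,  191.99788127]), 'tool_rot': array([-1.57080894,  0.00184973, -1.22898499]), 'force': array([ 0.64977748, -0.12043233,  0.44769156]), 'torque': array([ 0.03755622, -0.01380986,  0.01990967]), 'width': 85.27455883323863} 18.700000000000003
{'vfov': 55.076786438528515, 'cx': 281.04493663481384, 'cy': 209.50900479558914, 'extrinsics': array([[-6.45159286e-01,  7.63984853e-01, -9.83055948e-03,
         3.45183074e+02],
       [-5.60987856e-01, -4.64921782e-01,  6.84938218e-01,
         2.60533028e+02],
       [ 5.18711982e-01,  4.47409076e-01,  7.28534830e-01,
        -1.20359625e+03],
       [ 0.00000000e+00,  0.00000000e+00,  0.00000000e+00,
         1.000
[... 618 characters left out ...]
27245e-02,
        -1.91438619e+01],
       [ 9.97201138e-01,  1.14100543e-02,  7.38897902e-02,
        -5.63945085e+02],
       [-7.41236226e-02,  2.16475585e-02,  9.97014078e-01,
        -1.17667429e+03],
       [ 0.00000000e+00,  0.00000000e+00,  0.00000000e+00,
         1.00000000e+00]]), 'shot': 2}
top blue_tin [509.  77.  12.] 0.74
top red_tin [526. -96.  18.] 0.58
top yellow_tin [511. -14.  16.] 0.83
top yellow_tin [524. 324.  -4.] 0.56
top blue_mat [507.  78.  -1.] 0.6
top red_mat [512. -13.  14.] 0.66
top red_mat [519. -12.   1.] 0.64
top yellow_mat [527. -95.   1.] 0.83
top charger [524. 322.  -4.] 0.84
top side_tray [ 501. -321.   -0.] 0.84
top glue_bottle [ 635. -114.   15.] 0.57
```

View pics/scene0.png

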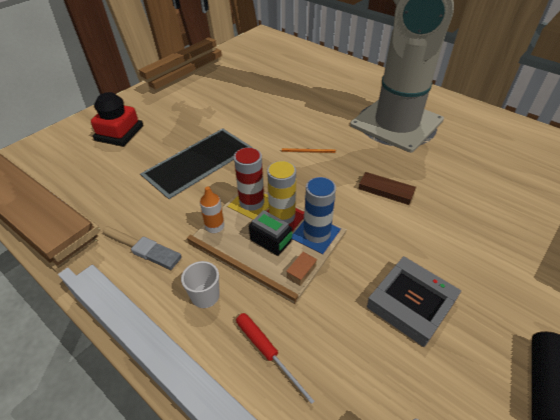

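View pics/top0.png

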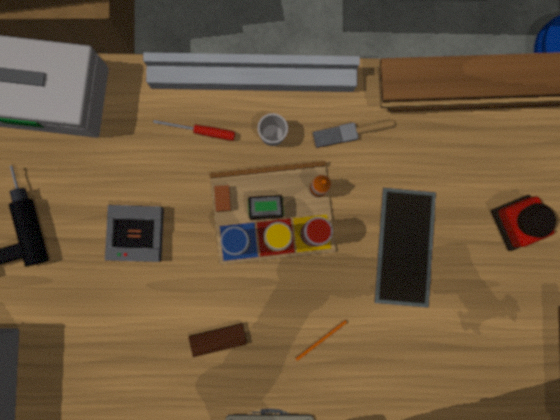

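The tins stand, from +y to −y, blue on the blue mat, yellow on the red mat and red on the yellow mat. The charger is on the left (px 134,233) and the tray on the right (px 406,247). Next I'll measure more closely.

```bash
cat >> h.py <<'E'
def ray(p,u,v,z):
    """pixel -> world at height z (fixed cameras)"""
    h=p['image'].shape[0]; f=h/2/np.tan(np.radians(p['vfov']/2))
    E=np.array(p['extrinsics']) if 'extrinsics' in p else np.linalg.inv(p['W'])
    R,t=E[:3,:3],E[:3,3]
    d=R.T@np.array([(u-p['cx'])/f,-(v-p['cy'])/f,-1]); o=-R.T@t
    return o+d*(z-o[2])/d[2]
def proj(p,X):
    h=p['image'].shape[0]; f=h/2/np.tan(np.radians(p['vfov']/2))
    E=np.array(p['extrinsics']) if 'extrinsics' in p else np.linalg.inv(p['W'])
    c=E[:3,:3]@np.array(X,float)+E[:3,3]
    return p['cx']+f*c[0]/-c[2], p['cy']-f*c[1]/-c[2]
def wrist(f=None):
    from scipy.spatial.transform import Rotation as Ro
    s=ctrl.read_state(); p=shot('wrist',f)
    T=np.eye(4);T[:3,:3]=Ro.from_euler('xyz',s['tool_rot']).as_matrix();T[:3,3]=s['eef_pos']
    p['W']=T@np.array(p['tool_from_camera']); return p
E
python3 - <<'E'
from h import *
p=shot('top'); im=p['image'][:,:,::-1].copy()
c=im[150:315,90:445]; 
cv2.imwrite('pics/topc.png',cv2.resize(c[:, 100:255],None,fx=5,fy=5,interpolation=cv2.INTER_CUBIC)[:600,:800])
cv2.imwrite('pics/topd.png',np.hstack([cv2.resize(c[35:120,0:90],None,fx=4.4,fy=4.4,interpolation=cv2.INTER_CUBIC),np.zeros((374,4,3),np.uint8),cv2.resize(c[20:160,275:355],(374*80//140,374),interpolation=cv2.INTER_CUBIC)]))
from scipy.spatial.transform import Rotation as Ro
s=ctrl.read_state();print(Ro.from_euler('xyz',s['tool_rot']).as_matrix().round(3))
w=wrist('w0.png');print(w['tool_from_camera'],w['vfov'])
E
```

```text
[[ 0.335  0.     0.942]
 [-0.942 -0.     0.335]
 [ 0.    -1.     0.   ]]
[[ 9.99999836e-01  4.14893981e-06  5.72545236e-04 -1.24412786e-01]
 [ 5.44270218e-04  3.03551891e-01 -9.52814753e-01 -1.80155113e+02]
 [-1.77750360e-04  9.52814908e-01  3.03551839e-01  7.69638543e+01]
 [ 0.00000000e+00  0.00000000e+00  0.00000000e+00  1.00000000e+00]] 59.79003418027182
```

View pics/topc.png

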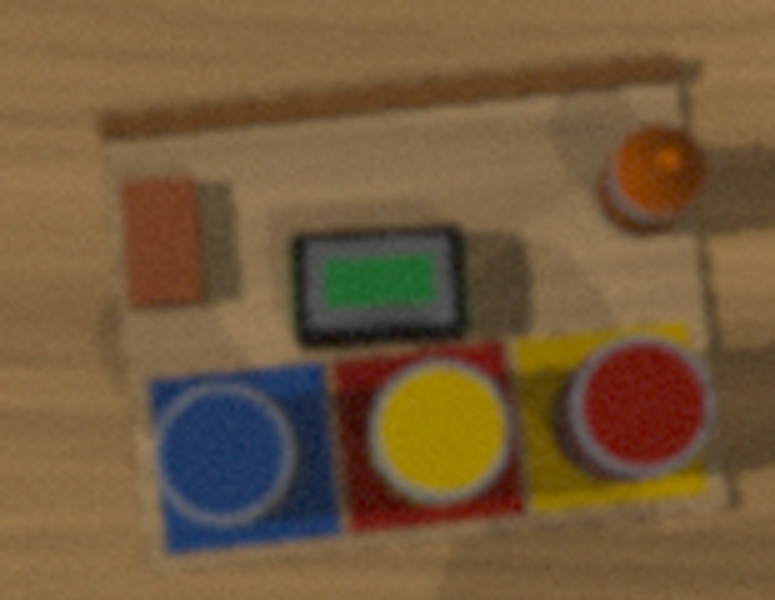

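View pics/topd.png

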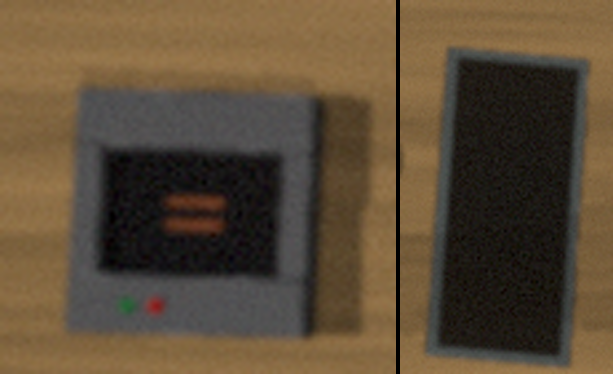

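View pics/w0.png

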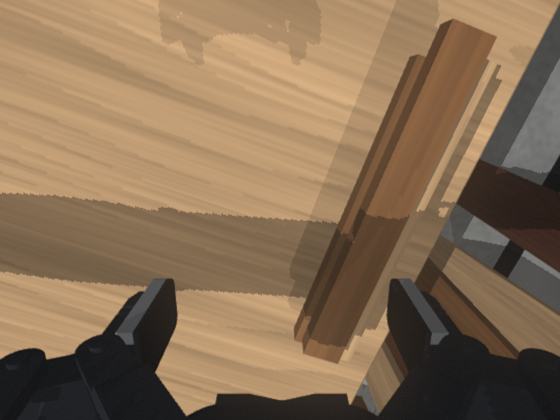

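Run:
```python
from h import *
p=shot('top')
def W(pts,z,s,ox,oy,x0=0): return np.array([ray(p,ox+(u-x0+.5)/s-.5,oy+(v+.5)/s-.5,z)[:2] for u,v in pts])
def rect(n,pts,*a):
    w=W(pts,*a);e=[np.linalg.norm(w[i]-w[(i+1)%4]) for i in range(4)]
    d=(w[0]+w[3]-w[1]-w[2])/2  # +y side minus -y side
    print(n,w.mean(0).round(1),'edges',np.round(e,1),'yaxis ang deg',np.degrees(np.arctan2(d[1],d[0])).round(1))
print('lids',W([(227,454),(440,430),(640,408)],155,5,190,150).round(1))
rect('blue',[(150,380),(325,365),(340,535),(168,552)],15,5,190,150)
rect('red',[(335,362),(503,344),(523,512),(350,532)],15,5,190,150)
rect('yel',[(515,340),(688,323),(705,495),(530,512)],15,5,190,150)
rect('bat top',[(305,240),(457,235),(457,330),(308,335)],74,5,190,150)
rect('bat body',[(295,234),(464,228),(464,337),(298,345)],62,5,190,150)
rect('pocket',[(105,148),(283,152),(277,275),(98,272)],37,4.4,90,185)
rect('charger',[(80,90),(320,97),(307,335),(67,330)],37,4.4,90,185)
rect('tray',[(450,48),(588,60),(570,365),(428,353)],6,374/140,365,170,400)
print('bottle',W([(670,155)],132,5,190,150))
```

```text
lids [[505.6  75.5]
 [516.7 -13.9]
 [526.9 -98.4]]
blue [507.9  74.8] edges [83.6 81.3 81.9 82.2] yaxis ang deg 95.9
red [518.6 -11.7] edges [80.8 80.8 82.9 81.3] yaxis ang deg 97.0
yel [529.1 -98.5] edges [83.5 82.7 84.  82.4] yaxis ang deg 96.2
bat top [585.6  11.2] edges [69.3 43.5 67.8 43.4] yaxis ang deg 92.6
bat body [586.3  11.8] edges [77.9 50.4 76.3 51.3] yaxis ang deg 93.1
pocket [524.4 319.9] edges [93.9 65.2 94.  65.6] yaxis ang deg 89.5
charger [524.  318.4] edges [126.8 126.2 125.8 127. ] yaxis ang deg 89.2
tray [ 499.5 -326.8] edges [126.8 276.2 128.2 276.1] yaxis ang deg 85.7
bottle [[ 638.29946949 -113.46926705]]
```

```bash
cat >> h.py <<'E'
def go(*targets):
    """each target: x,y,z,yaw_deg(jaw) -> row numbers from measured pose"""
    from scipy.spatial.transform import Rotation as Ro
    s=ctrl.read_state(); R=Ro.from_euler('xyz',s['tool_rot']).as_matrix()
    y0=np.arctan2(R[1,0],R[0,0])
    print('t',round(s['clock'],2),'at',s['eef_pos'].round(1),'yaw',np.degrees(y0).round(1),'w',round(s['width'],1),'F',s['force'].round(1),'q7',s['qpos'][6].round(2))
    for x,y,z,yaw in targets:
        d=R.T@(np.array([x,y,z])-s['eef_pos'])/10
        print((x,y,z,yaw),'->',d.round(2),'roll',round((y0-np.radians(yaw)+np.pi)%(2*np.pi)-np.pi,3))
E
python3 -c "
from h import *
go((527,-98.4,200,6.4),(527,-98.4,110,6.4))"
```

```text
t 1.25 at [ 217.9 -612.4  192.9] yaw -70.4 w 85.5 F [ 0.8 -0.7  0.4] q7 -0.02
(527, -98.4, 200, 6.4) -> [-38.06  -0.71  46.35] roll -1.341
(527, -98.4, 110, 6.4) -> [-38.06   8.29  46.35] roll -1.341
```

Emit:
apply_moves(motion=[[-38.06,-0.71,46.35,-1.341,8.5],[-38.06,-0.71,46.35,-1.341,8.5],[-38.06,-0.71,46.35,-1.341,8.5],[-38.06,-0.71,46.35,-1.341,8.5],[-38.06,-0.71,46.35,-1.341,8.5],[-38.06,-0.71,46.35,-1.341,8.5],[-38.06,-0.71,46.35,-1.341,8.5],[-38.06,-0.71,46.35,-1.341,8.5],[-38.06,-0.71,46.35,-1.341,8.5],[-38.06,-0.71,46.35,-1.341,8.5],[-38.06,-0.71,46.35,-1.341,8.5],[-38.06,-0.71,46.35,-1.341,8.5],[-38.06,-0.71,46.35,-1.341,8.5],[-38.06,-0.71,46.35,-1.341,8.5]])

```text
clock: 3.0
eef_pos: [526.6, -99.7, 200.0]
tool_rot: [-1.571, 0.0, 0.11]
force: [-0.0, 0.3, 0.3]
width: 85.3
```

```bash
python3 -c "
from h import *
go((527,-98.4,110,6.4))
p=wrist('w1.png')
print(proj(p,(526.9,-98.4,155)))
shot('scene','s1.png')"
```

```text
t 3.0 at [526.6 -99.7 200. ] yaw 6.3 w 85.3 F [-0.   0.3  0.3] q7 0.03
(527, -98.4, 110, 6.4) -> [0.06 9.   0.13] roll -0.002
(np.float64(283.6364232979536), np.float64(218.17236455395442))
```

View pics/w1.png

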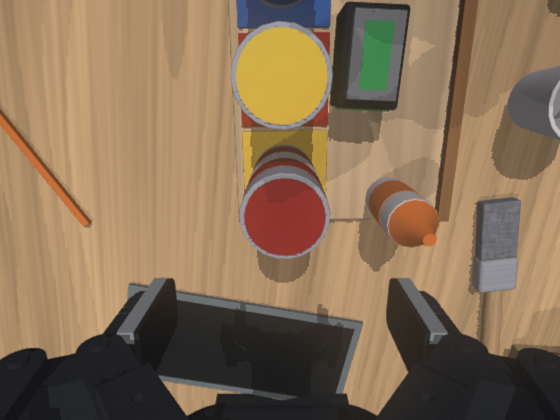

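```bash
python3 -c "
from h import *
p=wrist()
im=cv2.medianBlur(p['image'],3);hsv=cv2.cvtColor(im,cv2.COLOR_RGB2HSV)
print(ray(p,285,214,155),ray(p,282,76,155))
for n,pts,z in [('bat',[(346,14),(408,7),(400,104),(335,102)],74),('yel',[(243,132),(328,128),(330,218),(240,217)],15)]:
  print(n,np.mean([ray(p,u,v,z) for u,v in pts],0).round(1),[ray(p,u,v,z).round(0) for u,v in pts])
"
```

```text
[527.65859531 -95.01611422 155.        ] [516.43741171 -11.68713278 155.        ]
bat [584.3  12.4  74. ] [array([559.,  41.,  74.]), array([604.,  50.,  74.]), array([613., -19.,  74.]), array([561., -23.,  74.])]
yel [529.8 -99.3  15. ] [array([484., -61.,  15.]), array([566., -48.,  15.]), array([ 582., -140.,   15.]), array([ 487., -149.,   15.])]
```

Emit:
apply_moves(motion=[[0.1,4.0,0.3,0,8.5],[0.1,8.0,0.3,0,8.5],[0.1,9.0,0.3,0,8.5],[0.1,9.0,0.3,0,5.0],[0.1,9.0,0.3,0,5.0],[0.1,9.0,0.3,0,5.0],[0.1,9.0,0.3,0,5.0],[0.1,9.0,0.3,0,5.0],[0.1,9.0,0.3,0,5.0]])

```text
clock: 4.28
eef_pos: [531.0, -95.5, 113.3]
tool_rot: [-1.573, -0.007, 0.112]
force: [-0.2, 0.7, 8.3]
width: 50.3
```

```bash
python3 -c "
from h import *
go((527,-97,170,6.4))
p=wrist('w2.png')"
```

```text
t 4.28 at [531.  -95.5 113.3] yaw 6.4 w 50.3 F [-0.2  0.7  8.3] q7 -0.04
(527, -97, 170, 6.4) -> [-0.37 -5.67 -0.11] roll 0.0
```

View pics/w2.png

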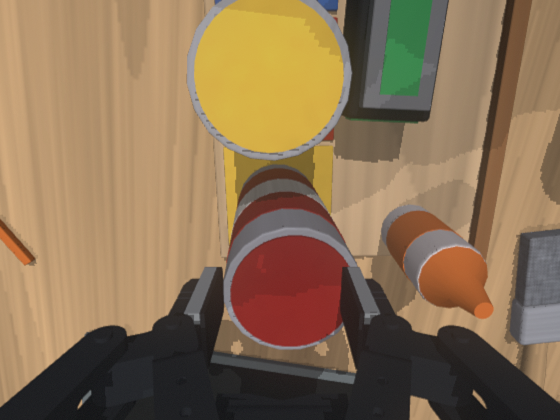

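```bash
python3 -c "
from h import *
s=ctrl.read_state();print(s)
p=wrist()
print(proj(p,s['eef_pos']),proj(p,s['eef_pos']+[0,0,18.7]),ray(p,291,288,155))
q=shot('scene');im=q['image'][:,:,::-1]
cv2.imwrite('pics/s2.png',cv2.resize(im[110:310,150:400],None,fx=3,fy=3,interpolation=cv2.INTER_CUBIC))"
```

```text
{'clock': 4.325, 'qpos': array([ 0.34294546,  0.59184078, -0.32499751,  1.90841826,  0.28837191,
        0.67872098, -0.04339067]), 'qd': array([ 0.00190011,  0.00096249,  0.001024  , -0.00023578, -0.00084816,
        0.00152433, -0.00072314]), 'tau': array([ 5.77093719e-02, -4.35072041e+01, -2.64422625e+00, -1.20542148e+01,
        6.17782166e-02,  9.03495261e-02,  2.82395136e-03]), 'eef_pos': array([531.0325496 , -95.51404653, 113.36215677]), 'tool_rot': array([-1.57258637, -0.00742927,  0.11187944]), 'force': array([0.44025692, 0.5622632 , 8.38716385]), 'torque': array([ 0.09625854, -0.14013301, -0.00809391]), 'width': 50.24381786833726}
(np.float64(283.3190773400072), np.float64(247.64311001722558)) (np.float64(283.8245113146399), np.float64(263.06012995474026)) [533.81431338 -95.80217662 155.        ]
```

View pics/s2.png

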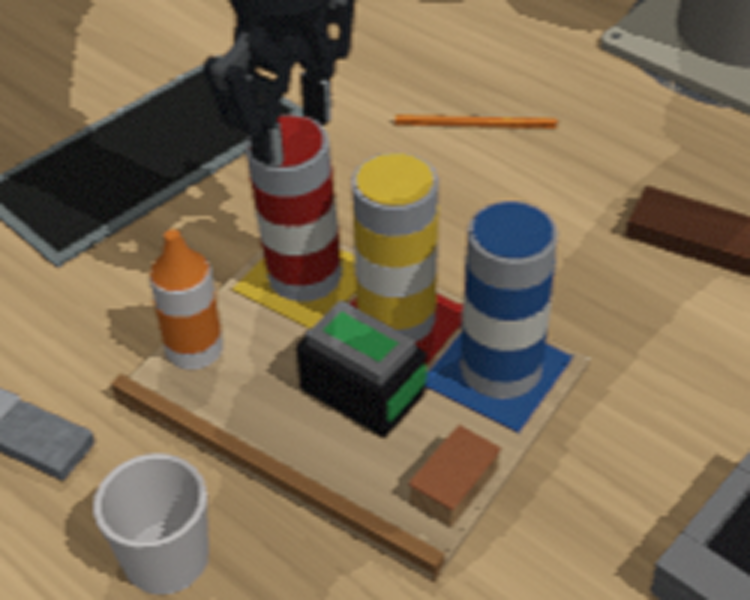

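```bash
python3 -c "
from h import *
p=shot('scene')
f=lambda X:tuple(((np.array(proj(p,X))-[150,110])*3).round(0))
for z in (113,122,140,155): print(z,f((561,-92,z)),f((501,-98,z)))
print('lid',f((527,-96,155)),'base',f((527,-96,15)),'yl',f((516.5,-12,155)),'yb',f((516.5,-12,15)),'bl',f((506,75,155)),f((506,75,15)))
"
```

```text
113 (np.float64(271.0), np.float64(207.0)) (np.float64(321.0), np.float64(162.0))
122 (np.float64(270.0), np.float64(198.0)) (np.float64(320.0), np.float64(153.0))
140 (np.float64(268.0), np.float64(179.0)) (np.float64(319.0), np.float64(134.0))
155 (np.float64(266.0), np.float64(162.0)) (np.float64(318.0), np.float64(117.0))
lid (np.float64(295.0), np.float64(136.0)) base (np.float64(307.0), np.float64(274.0)) yl (np.float64(395.0), np.float64(178.0)) yb (np.float64(397.0), np.float64(316.0)) bl (np.float64(506.0), np.float64(226.0)) (np.float64(495.0), np.float64(363.0))
```

The fingers closed on top of the lid: both tips sit at z≈155 in the scene view, while the TCP reads 113. I'll back off and measure where the tips really are.

Emit:
apply_moves(motion=[[0,-2,0,0,5.0],[0,-6,0,0,6.0],[0,-9,0,0,8.5],[0,-9,0,0,8.5],[0,-9,0,0,8.5]])

```text
clock: 5.1
eef_pos: [527.7, -95.6, 200.6]
tool_rot: [-1.571, -0.001, 0.112]
force: [0.2, -0.5, -0.1]
width: 85.2
```

```bash
python3 -c "
from h import *
go()
p=wrist('w3.png')
q=shot('scene');im=q['image'][:,:,::-1]
cv2.imwrite('pics/s3.png',cv2.resize(im[60:260,150:400],None,fx=3,fy=3,interpolation=cv2.INTER_CUBIC))
s=ctrl.read_state();from scipy.spatial.transform import Rotation as Ro
R=Ro.from_euler('xyz',s['tool_rot']).as_matrix()
for n,c in (('s',q),('w',p)):
  for back in (0,13,30,45,55,70):
    print(n,back,[ (np.array(proj(c,s['eef_pos']+R@[sx*42.6,-back,dz]))).round(0) for sx in (-1,1) for dz in (-11,11)])
"
```

```text
t 5.1 at [527.7 -95.6 200.6] yaw 6.4 w 85.2 F [ 0.2 -0.5 -0.1] q7 0.02
s 0 [array([255., 127.]), array([263., 130.]), array([230., 148.]), array([239., 151.])]
s 13 [array([255., 121.]), array([263., 125.]), array([229., 142.]), array([238., 146.])]
s 30 [array([254., 114.]), array([263., 118.]), array([228., 135.]), array([237., 139.])]
s 45 [array([254., 108.]), array([263., 111.]), array([227., 129.]), array([237., 133.])]
s 55 [array([253., 104.]), array([262., 107.]), array([227., 125.]), array([236., 128.])]
s 70 [array([253.,  97.]), array([262., 101.]), array([226., 118.]), array([235., 122.])]
w 0 [array([204., 265.]), array([201., 227.]), array([360., 265.]), array([363., 227.])]
w 13 [array([199., 277.]), array([196., 237.]), array([365., 276.]), array([368., 236.])]
w 30 [array([191., 294.]), array([188., 251.]), array([373., 293.]), array([377., 250.])]
w 45 [array([183., 312.]), array([179., 265.]), array([382., 312.]), array([386., 265.])]
w 55 [array([177., 326.]), array([172., 277.]), array([388., 326.]), array([394., 277.])]
w 70 [array([166., 351.]), array([160., 298.]), array([400., 350.]), array([406., 297.])]
```

View pics/s3.png

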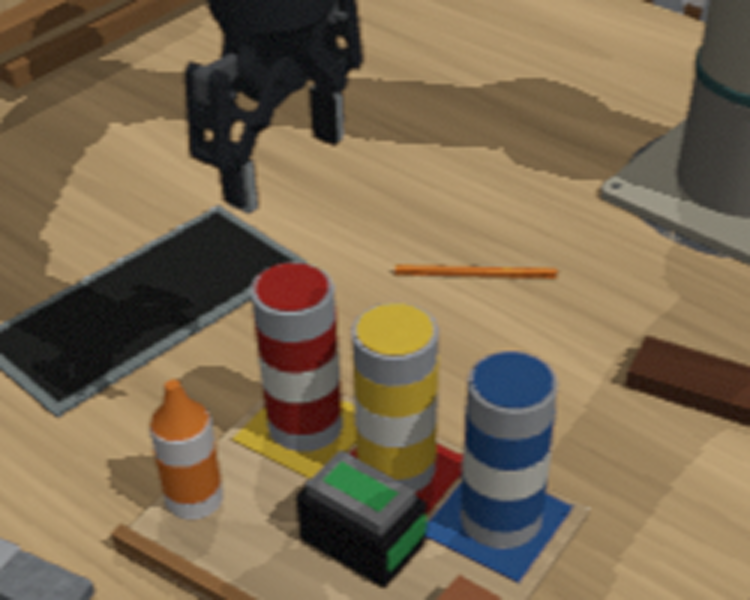

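View pics/w3.png

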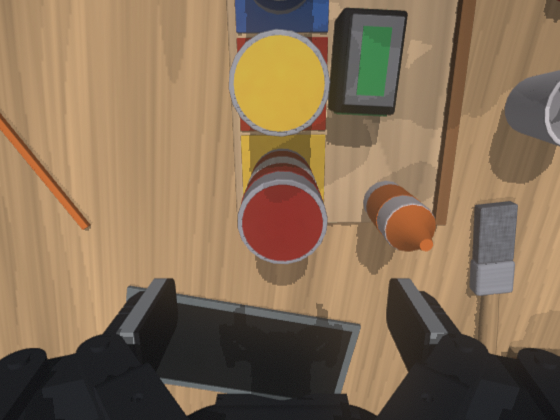

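The true fingertips are about 42 mm behind the reported TCP with the jaws near 55 mm, and about 51 mm behind when open. The scene view, the wrist view and the lid contact all agree on this, so I'll correct for it.

```bash
python3 -c "
from h import *
p=wrist()
a=ray(p,282,221,155);print(a)
go((527,-96,72,6.4))
"
```

```text
[526.48938578 -95.95353155 155.        ]
t 5.25 at [527.1 -95.4 199.3] yaw 6.4 w 85.2 F [ 0.  -0.4  0.4] q7 0.02
(527, -96, 72, 6.4) -> [ 1.000e-02  1.273e+01 -7.000e-02] roll 0.0
```

Lower, then close with a target well under 60 mm.

Emit:
apply_moves(motion=[[0,5.0,-0.1,0,8.5],[0,9.0,-0.1,0,8.5],[0,12.0,-0.1,0,8.5],[0,12.7,-0.1,0,8.5],[0,12.7,-0.1,0,4.0],[0,12.7,-0.1,0,4.0],[0,12.7,-0.1,0,4.0],[0,12.7,-0.1,0,4.0],[0,12.7,-0.1,0,4.0],[0,12.7,-0.1,0,4.0]])

```text
clock: 6.5
eef_pos: [528.6, -96.5, 74.1]
tool_rot: [-1.571, -0.002, 0.112]
force: [-1.0, 0.4, 5.9]
width: 58.6
```

```bash
python3 -c "
from h import *
go((527,-96,132,6.4),(587,-333,132,-50),(587,-333,65,-50))
p=wrist('w4.png')"
```

```text
t 6.5 at [528.6 -96.5  74.1] yaw 6.4 w 58.6 F [-1.   0.4  5.9] q7 -0.07
(527, -96, 132, 6.4) -> [-0.14 -5.79  0.07] roll 0.0
(587, -333, 132, -50) -> [  3.17  -5.77 -24.16] roll 0.985
(587, -333, 65, -50) -> [  3.16   0.93 -24.15] roll 0.985
```

View pics/w4.png

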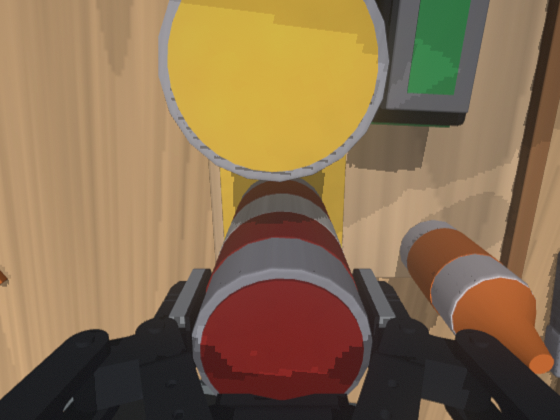

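Emit:
apply_moves(motion=[[0,-3,0,0,4.0],[0,-5.8,0,0,4.0],[0.5,-5.8,-4,0.16,4.0],[1,-5.8,-8,0.33,4.0],[1.6,-5.8,-12,0.5,4.0],[2.1,-5.8,-16,0.66,4.0],[2.6,-5.8,-20,0.82,4.0],[3.17,-5.8,-24.16,0.985,4.0],[3.17,-5.8,-24.16,0.985,4.0],[3.17,-5.8,-24.16,0.985,4.0]])

```text
clock: 7.8
eef_pos: [585.7, -331.8, 130.3]
tool_rot: [-1.571, 0.002, -0.872]
force: [-0.2, 0.7, -2.7]
width: 59.2
```

```bash
python3 -c "
from h import *
go((587,-333,65,-50))
p=wrist('w5.png');q=shot('scene','s5.png')"
```

```text
t 7.8 at [ 585.7 -331.8  130.3] yaw -50.0 w 59.2 F [-0.2  0.7 -2.7] q7 -0.45
(587, -333, 65, -50) -> [0.18 6.53 0.02] roll 0.001
```

View pics/s5.png

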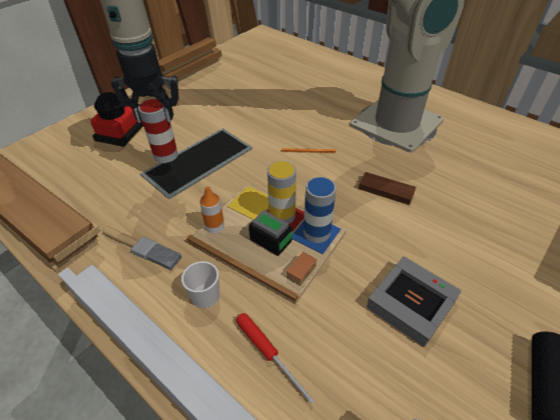

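Emit:
apply_moves(motion=[[0.2,3,0,0,4.0],[0.2,5.5,0,0,4.0],[0.2,6.4,0,0,4.0],[0.2,6.5,0,0,4.0],[0.2,6.5,0,0,4.0]])

```text
clock: 8.52
eef_pos: [588.3, -334.4, 67.0]
tool_rot: [-1.57, -0.001, -0.873]
force: [0.0, 0.2, -2.4]
width: 58.6
```

```bash
python3 -c "
from h import *
go()"
```

```text
t 8.53 at [ 588.3 -334.4   67. ] yaw -50.0 w 58.6 F [ 0.   0.2 -2.4] q7 -0.45
```

Emit:
apply_moves(motion=[[0,0.15,0,0,4.0],[0,0.3,0,0,4.0],[0,0.3,0,0,4.0]])

```text
clock: 8.9
eef_pos: [588.3, -334.7, 65.2]
tool_rot: [-1.57, -0.002, -0.873]
force: [-3.8, 2.2, 7.3]
width: 59.1
```

Emit:
apply_moves(motion=[[0,0,0,0,6.5],[0,0,0,0,7.5],[0,0,0,0,8.5],[0,0,0,0,8.5],[0,-3,0,0,8.5],[0,-7,0,0,8.5],[0,-10,0,0,8.5],[0,-10,0,0,8.5]])

```text
clock: 9.9
eef_pos: [589.4, -335.4, 166.0]
tool_rot: [-1.569, -0.005, -0.873]
force: [0.1, -0.5, 0.2]
width: 84.9
```

```bash
python3 -c "
from h import *
go((516.5,-12.8,165,6.4))
p=wrist('w6.png')"
```

```text
t 9.9 at [ 589.4 -335.4  166. ] yaw -50.0 w 84.9 F [ 0.1 -0.5  0.2] q7 -0.44
(516.5, -12.8, 165, 6.4) -> [-29.41  -0.03  15.14] roll -0.985
```

View pics/w6.png

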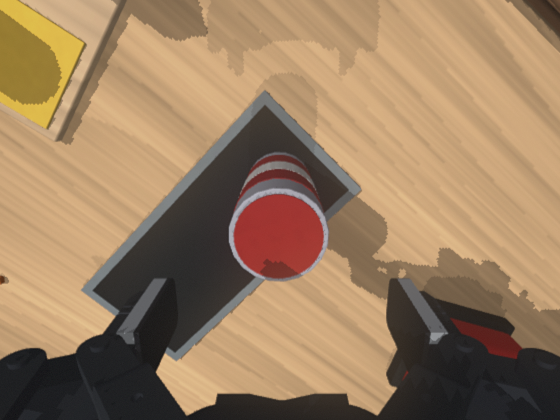

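Emit:
apply_moves(motion=[[-4.9,0,2.5,-0.164,8.5],[-9.8,0,5.0,-0.328,8.5],[-14.7,0,7.5,-0.492,8.5],[-19.6,0,10,-0.657,8.5],[-24.5,0,12.5,-0.82,8.5],[-29.4,0,15.1,-0.985,8.5],[-29.4,0,15.1,-0.985,8.5],[-29.4,0,15.1,-0.985,8.5]])

```text
clock: 10.95
eef_pos: [513.8, -12.7, 162.2]
tool_rot: [-1.571, 0.002, 0.111]
force: [-0.8, 0.8, -0.6]
width: 84.7
```

```bash
python3 -c "
from h import *
go((516.5,-12.8,74,6.4))
p=wrist('w7.png');print(proj(p,(516.5,-12.8,155)))"
```

```text
t 10.95 at [513.8 -12.7 162.2] yaw 6.4 w 84.7 F [-0.8  0.8 -0.6] q7 -0.16
(516.5, -12.8, 74, 6.4) -> [ 0.28  8.82 -0.03] roll -0.0
(np.float64(288.092461904612), np.float64(243.08572467485706))
```

View pics/w7.png

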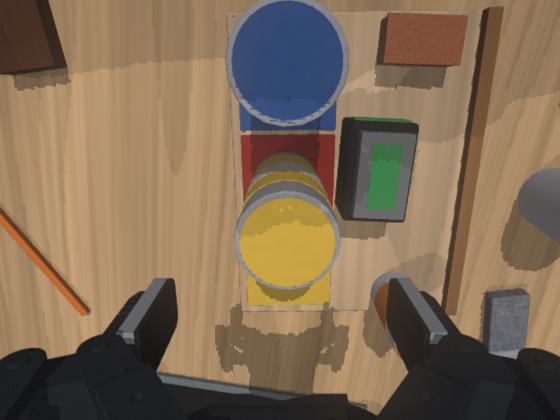

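Emit:
apply_moves(motion=[[0.3,4.0,0,0,8.5],[0.3,7.5,0,0,8.5],[0.3,8.8,0,0,8.5],[0.3,8.8,0,0,8.5],[0.3,8.8,0,0,4.0],[0.3,8.8,0,0,4.0],[0.3,8.8,0,0,4.0],[0.3,8.8,0,0,4.0],[0.3,8.8,0,0,4.0]])

```text
clock: 12.12
eef_pos: [518.1, -12.0, 76.5]
tool_rot: [-1.572, -0.002, 0.112]
force: [-1.6, -1.6, 6.2]
width: 59.1
```

```bash
python3 -c "
from h import *
go((499.5,-327,135,-50))"
```

```text
t 12.12 at [518.1 -12.   76.5] yaw 6.4 w 59.1 F [-1.6 -1.6  6.2] q7 -0.23
(499.5, -327, 135, -50) -> [ -5.35  -5.84 -31.1 ] roll 0.984
```

Emit:
apply_moves(motion=[[0,-3,0,0,4.0],[0,-5.8,0,0,4.0],[-0.8,-5.8,-4.5,0.14,4.0],[-1.6,-5.8,-9,0.28,4.0],[-2.4,-5.8,-13.5,0.42,4.0],[-3.2,-5.8,-18,0.56,4.0],[-3.9,-5.8,-22.5,0.7,4.0],[-4.6,-5.8,-27,0.84,4.0],[-5.35,-5.8,-31.1,0.984,4.0],[-5.35,-5.8,-31.1,0.984,4.0],[-5.35,-5.8,-31.1,0.984,4.0]])

```text
clock: 13.5
eef_pos: [498.7, -325.7, 132.8]
tool_rot: [-1.57, 0.001, -0.871]
force: [0.1, 1.6, -4.1]
width: 58.8
```

```bash
python3 -c "
from h import *
go((499.5,-327,68,-50))
p=wrist('w8.png')"
```

```text
t 13.5 at [ 498.7 -325.7  132.8] yaw -49.9 w 58.8 F [ 0.1  1.6 -4.1] q7 -0.39
(499.5, -327, 68, -50) -> [ 0.16  6.48 -0.02] roll 0.001
```

View pics/w8.png

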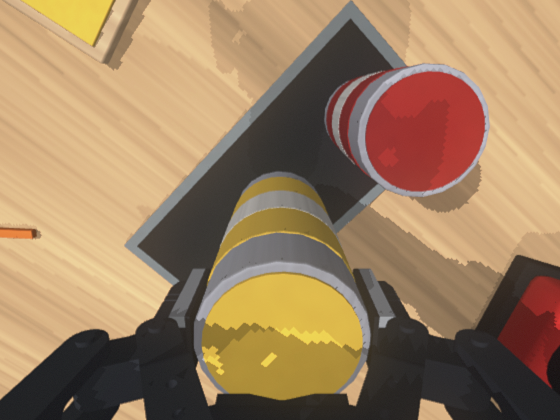

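Emit:
apply_moves(motion=[[0.2,3,0,0,4.0],[0.2,5.5,0,0,4.0],[0.2,6.4,0,0,4.0],[0.2,6.6,0,0,4.0],[0.2,6.7,0,0,4.0],[0.2,6.7,0,0,4.0]])

```text
clock: 14.3
eef_pos: [500.1, -326.3, 67.7]
tool_rot: [-1.57, 0.002, -0.871]
force: [-3.6, 4.1, 4.6]
width: 59.1
```

Touching down (Fz +4.6). Release and rise.

Emit:
apply_moves(motion=[[0,0,0,0,6.5],[0,0,0,0,7.5],[0,0,0,0,8.5],[0,0,0,0,8.5],[0,-3,0,0,8.5],[0,-7,0,0,8.5],[0,-10,0,0,8.5],[0,-10,0,0,8.5]])

```text
clock: 15.3
eef_pos: [502.0, -329.6, 168.6]
tool_rot: [-1.569, -0.005, -0.872]
force: [0.0, -0.6, -1.0]
width: 85.4
```

```bash
python3 -c "
from h import *
go((506,75.5,165,6.4))"
```

```text
t 15.3 at [ 502.  -329.6  168.6] yaw -50.0 w 85.4 F [ 0.  -0.6 -1. ] q7 -0.39
(506, 75.5, 165, 6.4) -> [-30.76   0.24  26.36] roll -0.984
```

Emit:
apply_moves(motion=[[-3.8,0,3.3,-0.12,8.5],[-7.6,0,6.6,-0.25,8.5],[-11.5,0,9.9,-0.37,8.5],[-15.4,0,13.2,-0.49,8.5],[-19.2,0,16.5,-0.62,8.5],[-23,0,19.8,-0.74,8.5],[-26.9,0,23.1,-0.86,8.5],[-30.8,0,26.4,-0.984,8.5],[-30.8,0,26.4,-0.984,8.5],[-30.8,0,26.4,-0.984,8.5]])

```text
clock: 16.55
eef_pos: [503.7, 76.4, 165.2]
tool_rot: [-1.572, 0.002, 0.111]
force: [0.8, -0.6, 0.3]
width: 85.2
```

```bash
python3 -c "
from h import *
go((506,75.5,74,6.4))
p=wrist('w9.png');print(proj(p,(506,75.5,155)))"
```

```text
t 16.55 at [503.7  76.4 165.2] yaw 6.4 w 85.2 F [ 0.8 -0.6  0.3] q7 -0.34
(506, 75.5, 74, 6.4) -> [ 0.24  9.12 -0.11] roll -0.001
(np.float64(287.1785412813416), np.float64(242.24661479545634))
```

View pics/w9.png

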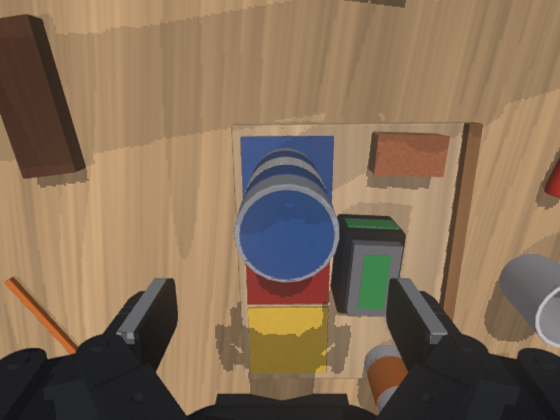

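```bash
python3 -c "
from h import *
p=wrist();print(ctrl.read_state()['eef_pos'])
print(ray(p,287,231,155))
for n,u,v in [('bl',242,137),('br',333,137),('red bl',247,304),('red br',328,304),('yel',249,308),('yel',328,306),('yb',251,374),('yb',327,374)]: print(n,ray(p,u,v,15).round(1))
for q in ['blue_tin','blue_mat','red_mat','yellow_mat','battery']:
  print(q,[(np.round(r['location']),round(r['confidence'],2)) for r in ctrl.mark_of(p,q)[:2]])
"
```

```text
[503.95895556  75.39019926 165.45668754]
[505.28896853  81.39868968 155.        ]
bl [463.2 113.2  15. ]
br [543.9 122.1  15. ]
red bl [481.3 -56.1  15. ]
red br [564.6 -46.9  15. ]
yel [483.8 -60.6  15. ]
yel [564.9 -49.2  15. ]
yb [ 492.9 -144.    15. ]
yb [ 576.6 -134.8   15. ]
blue_tin [(array([510.,  82.,  13.]), 0.79)]
blue_mat []
red_mat []
yellow_mat [(array([528., -94.,  -3.]), 0.91)]
battery [(array([588.,  13.,   9.]), 0.91), (array([ 639., -111.,   16.]), 0.2)]
```

```bash
python3 -c "
from h import *
p=shot('scene');im=p['image'][:,:,::-1]
t=shot('top');
cv2.imwrite('pics/s9.png',cv2.resize(im[150:270,250:400],None,fx=5,fy=5,interpolation=cv2.INTER_CUBIC))
cv2.imwrite('pics/t9.png',t['image'][:,:,::-1])
f=lambda X:tuple(((np.array(proj(p,X))-[250,150])*5).round(0))
for y in (75.5,81.4): print(f((506,y,155)),f((506,y,15)))
print([f(np.array([508,75,15])+np.array([a*.994*42-b*.111*42,a*.111*42+b*.994*42,0])) for a,b in ((1,1),(1,-1),(-1,-1),(-1,1))])
"
```

```text
(np.float64(345.0), np.float64(177.0)) (np.float64(327.0), np.float64(406.0))
(np.float64(357.0), np.float64(183.0)) (np.float64(337.0), np.float64(412.0))
[(np.float64(358.0), np.float64(513.0)), (np.float64(192.0), np.float64(429.0)), (np.float64(291.0), np.float64(312.0)), (np.float64(451.0), np.float64(387.0))]
```

View pics/s9.png

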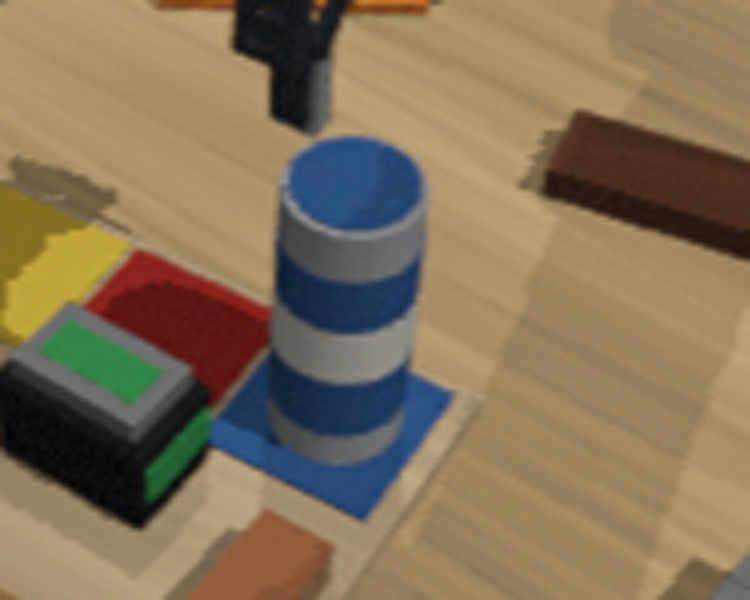

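View pics/t9.png

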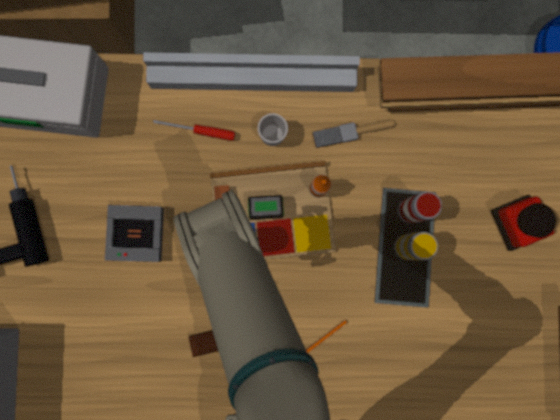

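Emit:
apply_moves(motion=[[0.15,4.0,0.35,0,8.5],[0.15,7.5,0.35,0,8.5],[0.15,9.0,0.35,0,8.5],[0.15,9.0,0.35,0,8.5],[0.15,9.0,0.35,0,4.0],[0.15,9.0,0.35,0,4.0],[0.15,9.0,0.35,0,4.0],[0.15,9.0,0.35,0,4.0],[0.15,9.0,0.35,0,4.0]])

```text
clock: 18.12
eef_pos: [506.3, 81.1, 77.5]
tool_rot: [-1.571, -0.003, 0.112]
force: [-1.3, -0.4, 6.4]
width: 58.5
```

```bash
python3 -c "
from h import *
go((412,-320,135,-50))
p=wrist('w10.png')"
```

```text
t 18.12 at [506.3  81.1  77.5] yaw 6.4 w 58.5 F [-1.3 -0.4  6.4] q7 -0.42
(412, -320, 135, -50) -> [-13.83  -5.78 -38.81] roll 0.985
```

View pics/w10.png

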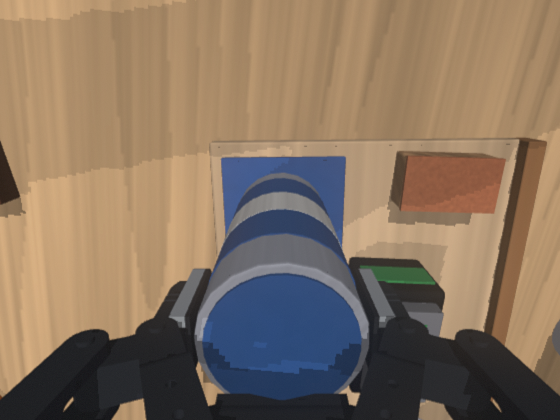

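Emit:
apply_moves(motion=[[0,-3,0,0,4.0],[0,-5.8,0,0,4.0],[-1.6,-5.8,-4.3,0.11,4.0],[-3.2,-5.8,-8.6,0.22,4.0],[-4.7,-5.8,-13,0.33,4.0],[-6.2,-5.8,-17.3,0.44,4.0],[-7.7,-5.8,-21.6,0.55,4.0],[-9.2,-5.8,-26,0.66,4.0],[-10.8,-5.8,-30.3,0.77,4.0],[-12.3,-5.8,-34.6,0.88,4.0],[-13.85,-5.8,-38.8,0.985,4.0],[-13.85,-5.8,-38.8,0.985,4.0],[-13.85,-5.8,-38.8,0.985,4.0]])

```text
clock: 19.8
eef_pos: [410.9, -319.3, 134.0]
tool_rot: [-1.57, 0.001, -0.873]
force: [0.8, 0.4, -3.5]
width: 58.3
```

```bash
python3 -c "
from h import *
go((412,-320,68.5,-50))"
```

```text
t 19.8 at [ 410.9 -319.3  134. ] yaw -50.0 w 58.3 F [ 0.8  0.4 -3.5] q7 -0.34
(412, -320, 68.5, -50) -> [0.13 6.55 0.04] roll 0.0
```

Emit:
apply_moves(motion=[[0.1,3,0,0,4.0],[0.1,5.5,0,0,4.0],[0.1,6.4,0,0,4.0],[0.1,6.65,0,0,4.0],[0.1,6.75,0,0,4.0],[0.1,6.75,0,0,4.0]])

```text
clock: 20.55
eef_pos: [411.5, -318.7, 68.7]
tool_rot: [-1.57, 0.002, -0.871]
force: [-3.8, 5.2, 13.4]
width: 58.8
```

Emit:
apply_moves(motion=[[0,0,0,0,6.5],[0,0,0,0,7.5],[0,0,0,0,8.5],[0,0,0,0,8.5],[0,-3,0,0,8.5],[0,-7,0,0,8.5],[0,-10,0,0,8.5],[0,-10,0,0,8.5]])

```text
clock: 21.55
eef_pos: [413.2, -322.1, 168.6]
tool_rot: [-1.57, -0.005, -0.873]
force: [0.5, -0.2, -0.8]
width: 85.1
```

```bash
python3 -c "
from h import *
go((586,12,140,4))
p=shot('top','t11.png')"
```

```text
t 21.55 at [ 413.2 -322.1  168.6] yaw -50.0 w 85.1 F [ 0.5 -0.2 -0.8] q7 -0.33
(586, 12, 140, 4) -> [-14.52   2.84  34.69] roll -0.943
```

View pics/t11.png

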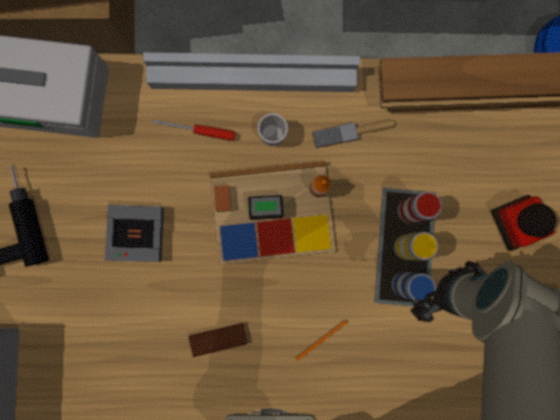

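All three tins stand on the tray (px ~418,207 / 415,246 / 410,286), and the mats and battery are now in clear view. I'll fit them accurately.

```bash
cat > fit.py <<'E'
from h import *
def mats(p,n):
    im=p['image'];hsv=cv2.cvtColor(cv2.GaussianBlur(im,(3,3),0),cv2.COLOR_RGB2HSV);H,S,V=cv2.split(hsv)
    out={}
    for c,m in dict(blue=(H>95)&(H<125)&(S>130),red=((H<6)|(H>174))&(S>150),yellow=(H>20)&(H<32)&(S>190)).items():
        k=cv2.morphologyEx(m.astype(np.uint8),cv2.MORPH_OPEN,np.ones((3,3)))
        nn,l,st,ce=cv2.connectedComponentsWithStats(k)
        best=None
        for i in range(1,nn):
            w=ray(p,*ce[i],15)
            if 470<w[0]<570 and -140<w[1]<120 and st[i,4]>60:
                if best is None or st[i,4]>st[best,4]: best=i
        if best:
            cnt,_=cv2.findContours((l==best).astype(np.uint8),0,2)
            r=cv2.minAreaRect(cnt[0]);b=cv2.boxPoints(r)
            w=np.array([ray(p,u,v,15)[:2] for u,v in b])
            print(n,c,'centroid',ray(p,*ce[best],15)[:2].round(1),'rect',w.mean(0).round(1),st[best,4])
E
python3 - <<'E'
from fit import *
p=shot('top');mats(p,'top')
q=shot('scene');mats(q,'scene')
for r,n in ((p,'top'),(q,'scene')):
    im=r['image'];H,S,V=cv2.split(cv2.cvtColor(im,cv2.COLOR_RGB2HSV))
    # green top stripe
    k=((H>50)&(H<85)&(S>120)).astype(np.uint8)
    nn,l,st,ce=cv2.connectedComponentsWithStats(k)
    for i in range(1,nn):
        w=ray(r,*ce[i],74)
        if st[i,4]>15 and 540<w[0]<640 and abs(w[1])<80: print(n,'stripe',w.round(1),st[i,4])
    im=im[:,:,::-1]
    if n=='top': cv2.imwrite('pics/tb.png',cv2.resize(im[185:230,235:300],None,fx=10,fy=10,interpolation=cv2.INTER_CUBIC))
    else: cv2.imwrite('pics/sc.png',cv2.resize(im[255:345,360:465],None,fx=6,fy=6,interpolation=cv2.INTER_CUBIC))
    for t in ['battery','charger']: print(n,t,[(np.round(a['location']),round(a['confidence'],2)) for a in ctrl.mark_of(r,t)[:1]])
g=lambda X:tuple(((np.array(proj(q,X))-[360,255])*6).round(0))
print('pocket pred',[g((524+a*34,319.5+b*48,37)) for a,b in((1,1),(1,-1),(-1,-1),(-1,1))])
E
```

```text
top blue centroid [507.8  75.4] rect [508.   75.2] 1027
top red centroid [518.6 -11.4] rect [519.1 -11.3] 1061
top yellow centroid [529.1 -98.7] rect [529.3 -98.3] 1162
scene blue centroid [511.6  79.3] rect [510.2  76.6] 980
scene red centroid [504.4  -7.4] rect [501.5 -11.5] 531
top stripe [587.6  13.3  74. ] 172
top battery [(array([590.,  15.,  10.]), 0.84)]
top charger [(array([524., 323.,  -4.]), 0.75)]
scene stripe [588.1  14.8  74. ] 169
scene stripe [607.2  71.4  74. ] 115
scene battery [(array([591.,  11.,  16.]), 0.59)]
scene charger [(array([528., 326.,   5.]), 0.66)]
pocket pred [(np.float64(414.0), np.float64(389.0)), (np.float64(133.0), np.float64(211.0)), (np.float64(239.0), np.float64(75.0)), (np.float64(513.0), np.float64(237.0))]
```

View pics/tb.png

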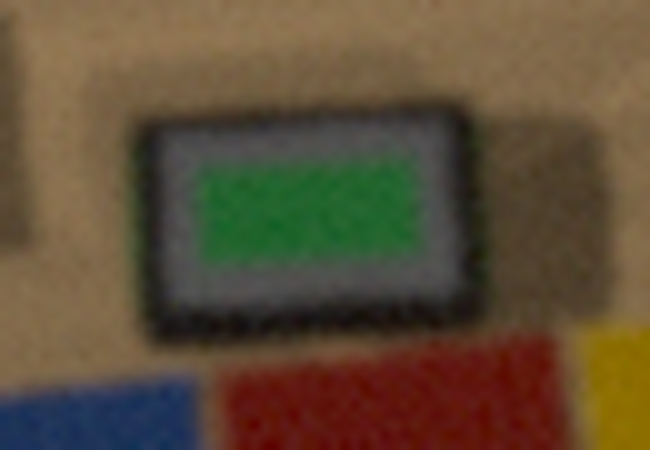

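View pics/sc.png

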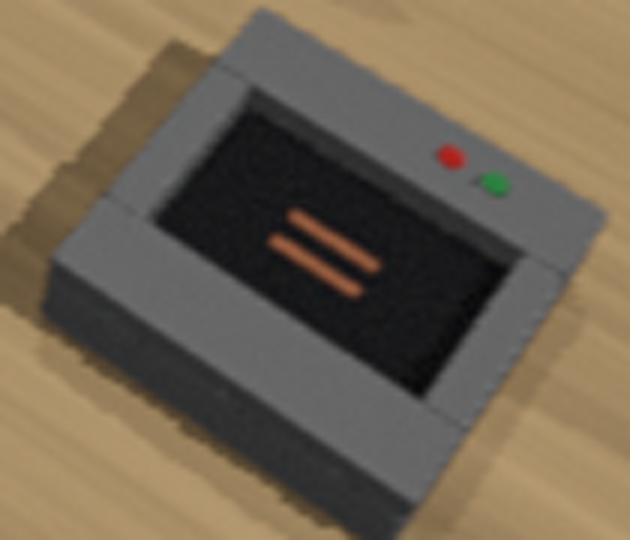

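Emit:
apply_moves(motion=[[-2.0,0,5,-0.13,8.5],[-4.1,0,10,-0.27,8.5],[-6.2,0,15,-0.4,8.5],[-8.3,0,20,-0.54,8.5],[-10.4,0.7,25,-0.68,8.5],[-12.5,1.4,30,-0.82,8.5],[-14.5,2.8,34.7,-0.93,8.5],[-14.5,2.8,34.7,-0.93,8.5],[-14.5,2.8,34.7,-0.93,8.5]])

```text
clock: 23.02
eef_pos: [583.7, 12.3, 137.7]
tool_rot: [-1.572, 0.002, 0.056]
force: [0.1, -0.8, -0.2]
width: 85.2
```

```bash
python3 -c "
from h import *
go((587.5,13.5,-10,3.2))
p=wrist('w12.png')
print([np.round(proj(p,np.array([587.5,13.5,74])+[a*20,b*33,0])) for a,b in((1,1),(1,-1),(-1,-1),(-1,1))])
im=p['image'];H,S,V=cv2.split(cv2.cvtColor(im,cv2.COLOR_RGB2HSV))
k=((H>50)&(H<85)&(S>120)).astype(np.uint8)
nn,l,st,ce=cv2.connectedComponentsWithStats(k)
for i in range(1,nn):
  if st[i,4]>300:
    c,_=cv2.findContours((l==i).astype(np.uint8),0,2);b=cv2.boxPoints(cv2.minAreaRect(c[0]))
    print(ce[i],ray(p,*ce[i],74),[ray(p,*x,74).round(1) for x in b])
"
```

```text
t 23.02 at [583.7  12.3 137.7] yaw 3.2 w 85.2 F [ 0.1 -0.8 -0.2] q7 -0.26
(587.5, 13.5, -10, 3.2) -> [ 0.42 14.77  0.11] roll 0.0
[array([321., 165.]), array([313., 255.]), array([258., 252.]), array([262., 162.])]
[287.73478031 206.50449974] [586.81357986  15.96224313  74.        ] [array([575.5,  37.7,  74. ]), array([595.8,  38.9,  74. ]), array([599.3,  -8.6,  74. ]), array([577.8,  -9.8,  74. ])]
```

View pics/w12.png

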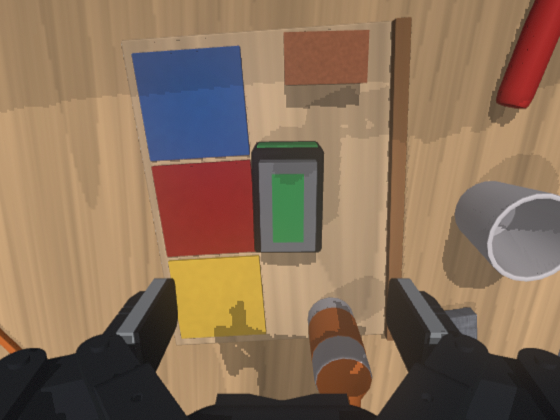

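Emit:
apply_moves(motion=[[0.4,5.0,0.25,0,8.5],[0.4,9.5,0.25,0,8.5],[0.4,13.0,0.25,0,8.5],[0.4,14.8,0.25,0,8.5],[0.4,14.8,0.25,0,8.5]])

```text
clock: 23.7
eef_pos: [587.6, 14.8, -10.0]
tool_rot: [-1.571, 0.002, 0.055]
force: [-0.2, 0.5, 0.8]
width: 85.4
```

```bash
python3 -c "
from h import *
go()
p=wrist('w13.png')
p=shot('scene');cv2.imwrite('pics/s13.png',cv2.resize(p['image'][130:290,180:360,::-1],None,fx=3.5,fy=3.5,interpolation=cv2.INTER_CUBIC))
"
```

```text
t 23.7 at [587.6  14.8 -10. ] yaw 3.2 w 85.4 F [-0.2  0.5  0.8] q7 -0.35
```

View pics/w13.png

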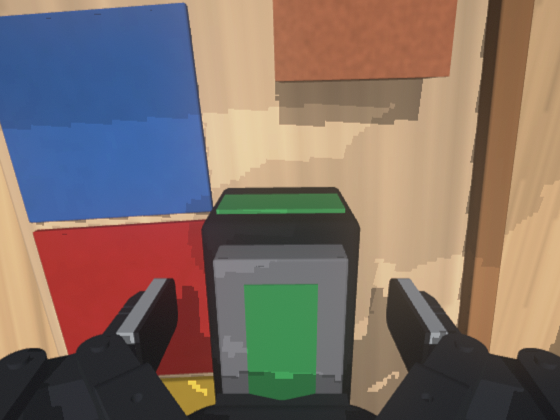

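View pics/s13.png

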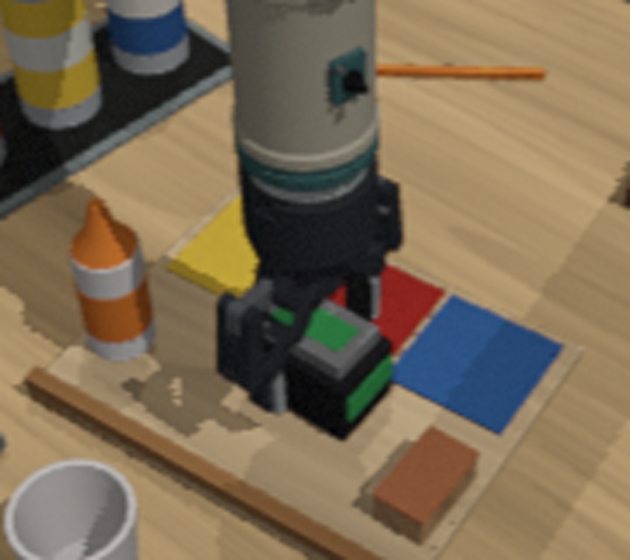

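Emit:
apply_moves(motion=[[0,0,0,0,3.5],[0,0,0,0,3.5],[0,0,0,0,3.5],[0,0,0,0,3.5],[0,0,0,0,3.5],[0,0,0,0,3.5]])

```text
clock: 24.55
eef_pos: [588.7, 15.8, -8.2]
tool_rot: [-1.571, -0.001, 0.057]
force: [-0.9, 0.2, 6.5]
width: 50.8
```

```bash
python3 -c "
from h import *
go((587.6,14.8,70,3.2),(524.3,321,85,-0.6))"
```

```text
t 24.55 at [588.7  15.8  -8.2] yaw 3.3 w 50.8 F [-0.9  0.2  6.5] q7 -0.35
(587.6, 14.8, 70, 3.2) -> [-0.11 -7.82 -0.1 ] roll 0.001
(524.3, 321, 85, -0.6) -> [-4.68 -9.33 30.83] roll 0.067
```

Emit:
apply_moves(motion=[[0,-3,0,0,3.5],[0,-6.5,0,0,3.5],[0,-9.3,0,0,3.5],[-0.8,-9.3,5,0.01,3.5],[-1.6,-9.3,10,0.02,3.5],[-2.4,-9.3,15,0.03,3.5],[-3.1,-9.3,20,0.04,3.5],[-3.9,-9.3,25,0.05,3.5],[-4.4,-9.3,29,0.06,3.5],[-4.7,-9.3,30.8,0.067,3.5],[-4.7,-9.3,30.8,0.067,3.5],[-4.7,-9.3,30.8,0.067,3.5]])

```text
clock: 26.05
eef_pos: [524.5, 317.6, 83.2]
tool_rot: [-1.574, 0.0, -0.013]
force: [0.5, 0.0, -4.6]
width: 51.0
```

```bash
python3 -c "
from h import *
go((524.3,321,20,-0.6))
p=wrist('w14.png')
print([np.round(proj(p,np.array([524.3,320.5,37])+[a*34,b*48,0])) for a,b in((1,1),(1,-1),(-1,-1),(-1,1))])
q=shot('scene');cv2.imwrite('pics/s14.png',cv2.resize(q['image'][190:350,330:480,::-1],None,fx=3.5,fy=3.5,interpolation=cv2.INTER_CUBIC))
"
```

```text
t 26.05 at [524.5 317.6  83.2] yaw -0.7 w 51.0 F [ 0.5  0.  -4.6] q7 -0.83
(524.3, 321, 20, -0.6) -> [-0.03  6.32  0.35] roll -0.002
[array([337., 140.]), array([332., 280.]), array([234., 281.]), array([226., 141.])]
```

View pics/w14.png

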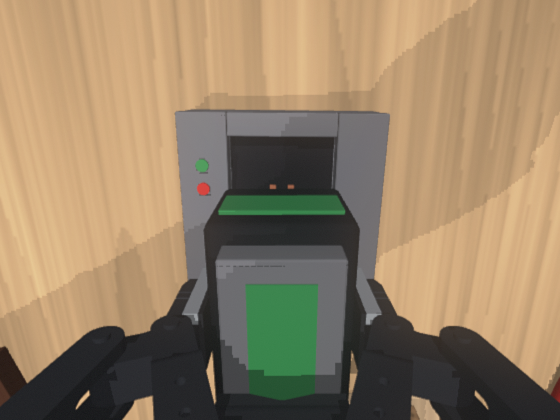

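View pics/s14.png

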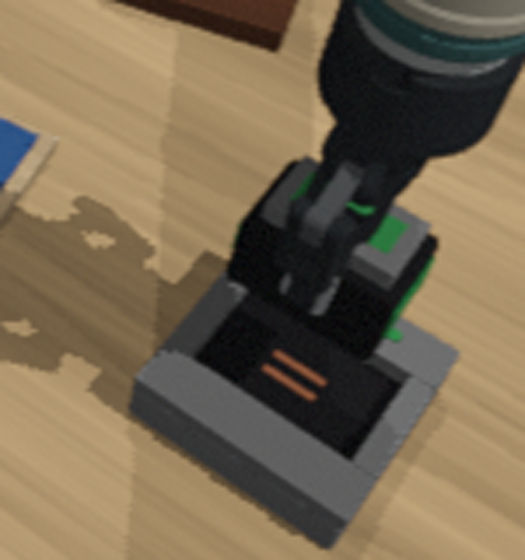

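Emit:
apply_moves(motion=[[0,2.5,0.5,0,3.5],[0,5.0,0.5,0,3.5],[0,6.0,0.5,0,3.5],[0,6.0,0.5,0,3.5],[0,6.0,0.5,0,3.5]])

```text
clock: 26.78
eef_pos: [524.8, 325.9, 24.5]
tool_rot: [-1.57, -0.002, -0.011]
force: [-0.8, 0.6, -3.5]
width: 51.1
```

```bash
python3 -c "
from h import *
go((524.8,322.5,4.8,-0.6))
p=wrist('w15.png')
q=shot('scene');cv2.imwrite('pics/s15.png',cv2.resize(q['image'][230:350,350:470,::-1],None,fx=5,fy=5,interpolation=cv2.INTER_CUBIC))
"
```

```text
t 26.77 at [524.8 325.9  24.5] yaw -0.6 w 51.1 F [-0.8  0.6 -3.5] q7 -0.86
(524.8, 322.5, 4.8, -0.6) -> [-0.    1.97 -0.34] roll -0.0
```

View pics/w15.png

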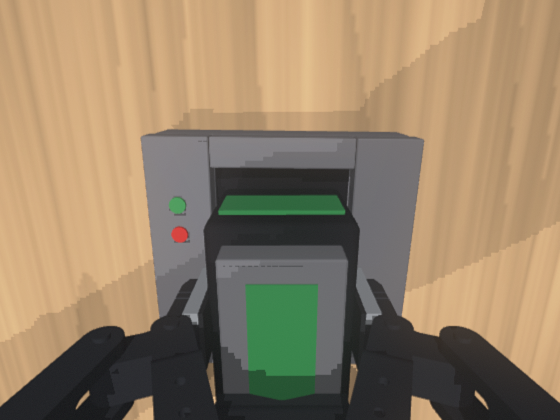

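View pics/s15.png

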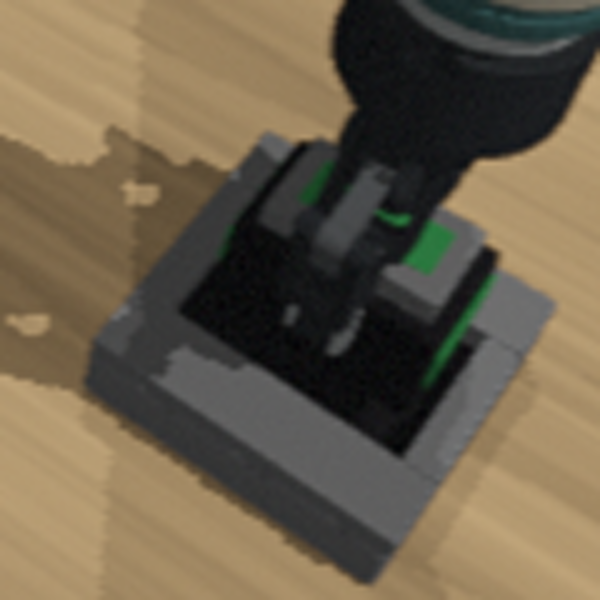

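```bash
python3 -c "
from h import *
p=wrist();s=ctrl.read_state()['eef_pos'];print(s)
print('pocket +y rim',ray(p,214,167,37),ray(p,350,168,37),'charger outer',ray(p,150,135,37),ray(p,417,139,37))
print('bat top edge',ray(p,220,197,s[2]+20.2+50),ray(p,343,197,s[2]+70.2),'cap +y edge',ray(p,220,247,s[2]+82.2),ray(p,346,247,s[2]+82.2))
q=shot('scene');
import itertools
for cy in (318,321,324):
  print(cy,[((np.array(proj(q,(524.5+a*34,cy+b*48,37)))-[350,230])*5).round(0) for a,b in((1,1),(1,-1))])
"
```

```text
[524.52786678 326.02146435  24.4463542 ]
pocket +y rim [492.82306458 372.23172651  37.        ] [555.96549396 371.07038251  37.        ] charger outer [464.90833644 387.13993271  37.        ] [585.77770332 384.05739392  37.        ]
bat top edge [504.80055486 373.55714203  94.6463542 ] [543.24089178 373.12710844  94.6463542 ] cap +y edge [505.97219315 361.77651585 106.6463542 ] [542.63666874 361.3511221  106.6463542 ]
318 [array([391., 448.]), array([157., 300.])]
321 [array([398., 453.]), array([164., 304.])]
324 [array([406., 458.]), array([171., 308.])]
```

Emit:
apply_moves(motion=[[0,0,-0.37,0,3.5],[0,0,-0.37,0,3.5],[0,0.8,-0.37,0,3.5],[0,1.4,-0.37,0,3.5],[0,1.8,-0.37,0,3.5],[0,1.9,-0.37,0,3.5],[0,1.9,-0.37,0,3.5]])

```text
clock: 27.85
eef_pos: [523.4, 321.8, 4.9]
tool_rot: [-1.571, 0.001, -0.01]
force: [-2.6, -2.5, 3.5]
width: 51.2
```

```bash
python3 -c "
from h import *
go((524.5,322.3,4.8,-0.6))
p=wrist('w16.png')
q=shot('scene');cv2.imwrite('pics/s16.png',cv2.resize(q['image'][230:350,350:470,::-1],None,fx=5,fy=5,interpolation=cv2.INTER_CUBIC))
"
```

```text
t 27.85 at [523.4 321.8   4.9] yaw -0.6 w 51.2 F [-2.6 -2.5  3.5] q7 -0.86
(524.5, 322.3, 4.8, -0.6) -> [0.11 0.01 0.05] roll 0.001
```

View pics/w16.png

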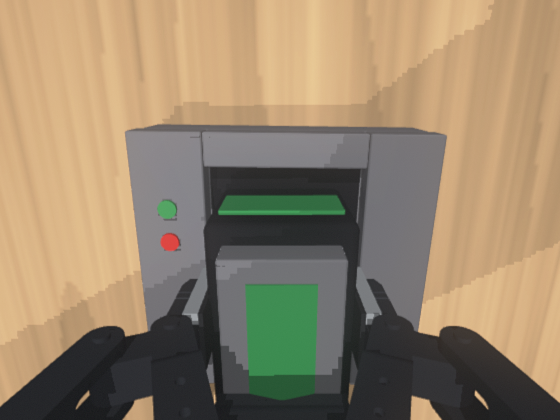

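View pics/s16.png

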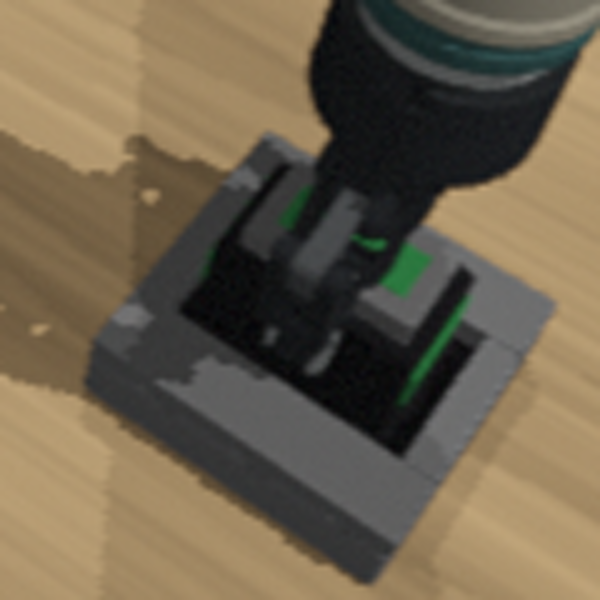

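Emit:
apply_moves(motion=[[0.0,0.05,0,0,5.8],[0,0.05,0,0,6.8],[0,0.05,0,0,8.0],[0,0.05,0,0,8.0],[0,-4,0,0,8.0],[0,-9,0,0,8.5],[0,-15,0,0,8.5],[0,-17,0,0,8.5],[0,-17,0,0,8.5]])

```text
clock: 29.08
eef_pos: [525.0, 322.7, 176.4]
tool_rot: [-1.569, -0.004, -0.01]
force: [-0.6, 0.1, -0.7]
width: 85.2
```

```bash
python3 -c "
from h import *
go((411.5,-319,170,-50))
p=wrist('w17.png')
q=shot('scene','s17.png')
"
```

```text
t 29.07 at [525.  322.7 176.4] yaw -0.6 w 85.2 F [-0.6  0.1 -0.7] q7 -0.79
(411.5, -319, 170, -50) -> [-10.69   0.46 -64.29] roll 0.862
```

View pics/w17.png

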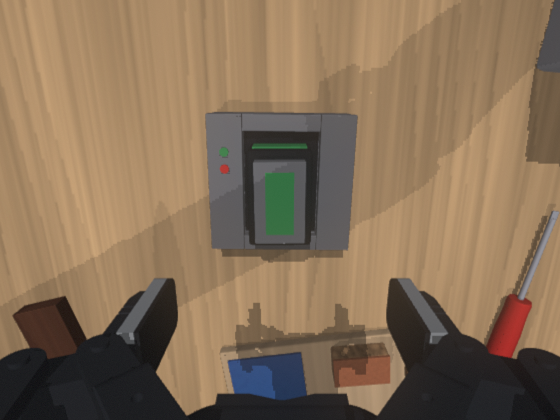

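View pics/s17.png

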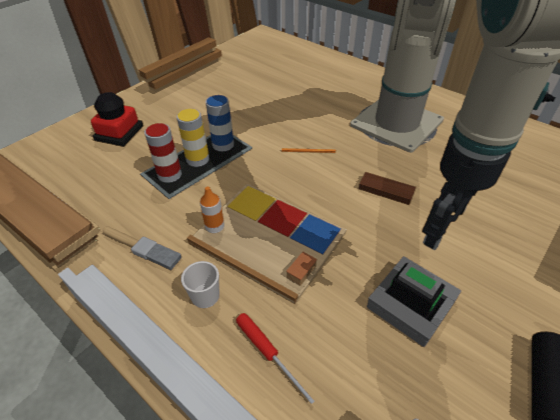

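```bash
python3 -c "
from h import *
p=wrist()
print('charger',np.mean([ray(p,u,v,37) for u,v in((206,113),(356,115),(348,249),(212,249))],0))
print('bat',np.mean([ray(p,u,v,87) for u,v in((265,172),(295,172),(293,235),(266,235))],0),np.mean([ray(p,u,v,87) for u,v in((254,160),(307,160),(304,243),(256,244))],0))
q=shot('top');im=q['image'];H,S,V=cv2.split(cv2.cvtColor(im,cv2.COLOR_RGB2HSV))
cv2.imwrite('pics/t17.png',cv2.resize(im[190:280,90:180,::-1],None,fx=6,fy=6,interpolation=cv2.INTER_CUBIC))
"
```

```text
charger [521.34054899 322.21383931  37.        ]
bat [520.88802108 319.58615461  87.        ] [521.2726242  320.45443973  87.        ]
```

View pics/t17.png

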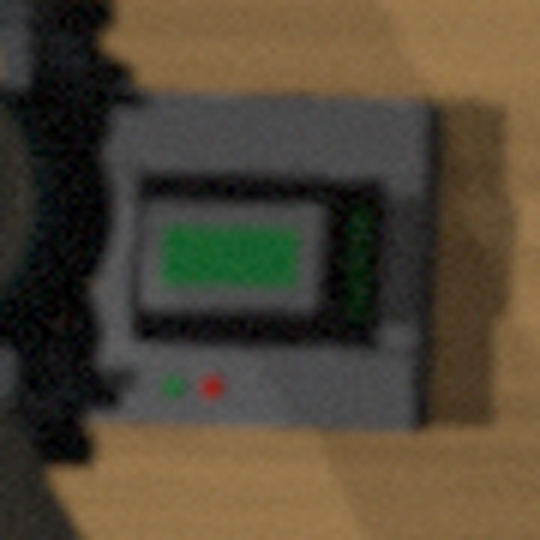

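Battery sits about 2 mm off the pocket centre, seated at the expected height. Now the blue tin.

Emit:
apply_moves(motion=[[-0.9,0,-5.4,0.07,8.5],[-1.8,0,-10.8,0.14,8.5],[-2.7,0,-16.2,0.21,8.5],[-3.6,0,-21.6,0.29,8.5],[-4.5,0,-27,0.36,8.5],[-5.4,0,-32.4,0.43,8.5],[-6.3,0,-37.8,0.5,8.5],[-7.2,0,-43.2,0.57,8.5],[-8.1,0,-48.6,0.65,8.5],[-9,0,-54,0.72,8.5],[-9.9,0,-59.4,0.8,8.5],[-10.7,0,-64.3,0.862,8.5],[-10.7,0,-64.3,0.862,8.5],[-10.7,0,-64.3,0.862,8.5]])

```text
clock: 31.02
eef_pos: [410.0, -318.7, 173.4]
tool_rot: [-1.571, 0.003, -0.871]
force: [-0.8, -0.1, 0.2]
width: 85.3
```

```bash
python3 -c "
from h import *
go((411.5,-319,68,-50))
p=wrist('w18.png')
print(proj(p,(411.5,-319,146)))
"
```

```text
t 31.02 at [ 410.  -318.7  173.4] yaw -49.9 w 85.3 F [-0.8 -0.1  0.2] q7 -0.28
(411.5, -319, 68, -50) -> [ 0.15 10.54  0.1 ] roll 0.001
(np.float64(284.6388399376504), np.float64(226.98953455809792))
```

View pics/w18.png

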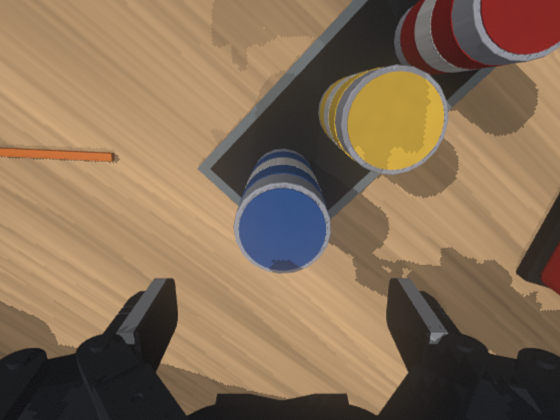

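Emit:
apply_moves(motion=[[0.1,5.0,0.1,0,8.5],[0.1,9.0,0.1,0,8.5],[0.1,10.5,0.1,0,8.5],[0.1,10.5,0.1,0,8.5],[0.1,10.5,0.1,0,4.0],[0.1,10.5,0.1,0,4.0],[0.1,10.5,0.1,0,4.0],[0.1,10.5,0.1,0,4.0],[0.1,10.5,0.1,0,4.0]])

```text
clock: 32.2
eef_pos: [412.4, -320.1, 71.3]
tool_rot: [-1.57, -0.002, -0.872]
force: [-0.3, 1.1, 5.2]
width: 58.9
```

```bash
python3 -c "
from h import *
go((509,76.5,135,6.4))
p=wrist('w19.png')"
```

```text
t 32.2 at [ 412.4 -320.1   71.3] yaw -50.0 w 58.9 F [-0.3  1.1  5.2] q7 -0.29
(509, 76.5, 135, 6.4) -> [-24.14  -6.39  32.91] roll -0.984
```

View pics/w19.png

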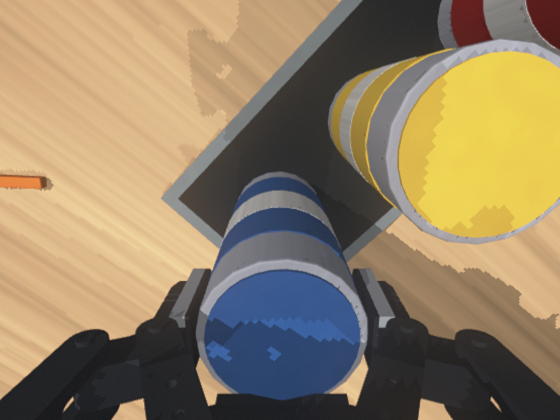

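Emit:
apply_moves(motion=[[0,-3,0,0,4.0],[0,-6.4,0,0,4.0],[-2.7,-6.4,3.7,-0.11,4.0],[-5.4,-6.4,7.3,-0.22,4.0],[-8,-6.4,11,-0.33,4.0],[-10.7,-6.4,14.6,-0.44,4.0],[-13.4,-6.4,18.3,-0.55,4.0],[-16.1,-6.4,22,-0.66,4.0],[-18.8,-6.4,25.6,-0.77,4.0],[-21.5,-6.4,29.3,-0.88,4.0],[-24.1,-6.4,32.9,-0.984,4.0],[-24.1,-6.4,32.9,-0.984,4.0],[-24.1,-6.4,32.9,-0.984,4.0]])

```text
clock: 33.88
eef_pos: [508.2, 75.2, 133.7]
tool_rot: [-1.572, 0.001, 0.111]
force: [-0.4, 0.0, -4.5]
width: 59.0
```

```bash
python3 -c "
from h import *
go((508.5,76.2,83,6.4))
p=wrist('w20.png')"
```

```text
t 33.88 at [508.2  75.2 133.7] yaw 6.4 w 59.0 F [-0.4  0.  -4.5] q7 -0.32
(508.5, 76.2, 83, 6.4) -> [0.04 5.07 0.1 ] roll -0.0
```

View pics/w20.png

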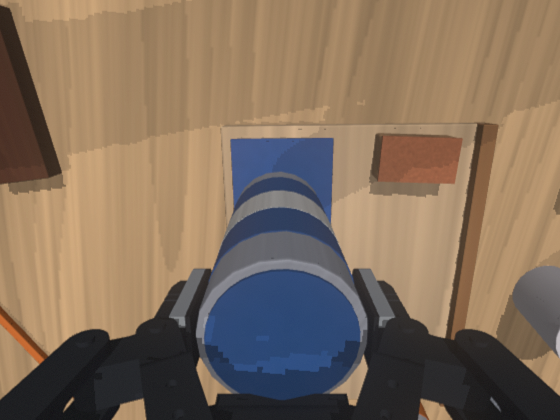

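Mat centred under the tin (columns 232–333 against a tin at about 283). Lower to touch.

Emit:
apply_moves(motion=[[0,3,0.05,0,4.0],[0,4.7,0.05,0,4.0],[0,5.2,0.05,0,4.0],[0,5.4,0.05,0,4.0],[0,5.4,0.05,0,4.0]])

```text
clock: 34.55
eef_pos: [508.8, 75.8, 80.4]
tool_rot: [-1.571, -0.001, 0.111]
force: [-0.4, 0.6, -3.9]
width: 59.2
```

Emit:
apply_moves(motion=[[0,0.1,0,0,4.0],[0,0.15,0,0,4.0],[0,0.15,0,0,4.0]])

```text
clock: 34.92
eef_pos: [508.9, 76.1, 80.2]
tool_rot: [-1.572, -0.001, 0.111]
force: [-6.6, -1.1, 15.2]
width: 58.6
```

Emit:
apply_moves(motion=[[0,0,0,0,6.5],[0,0,0,0,7.5],[0,0,0,0,8.5],[0,0,0,0,8.5],[0,-3,0,0,8.5],[0,-7,0,0,8.5],[0,-9,0,0,8.5],[0,-9,0,0,8.5]])

```text
clock: 35.92
eef_pos: [509.9, 76.9, 169.3]
tool_rot: [-1.571, -0.004, 0.112]
force: [-0.9, -0.5, 0.1]
width: 85.2
```

```bash
python3 -c "
from h import *
go((588,-334.5,172,-50))
p=wrist('w21.png')"
```

```text
t 35.92 at [509.9  76.9 169.3] yaw 6.4 w 85.2 F [-0.9 -0.5  0.1] q7 -0.3
(588, -334.5, 172, -50) -> [  3.17  -0.26 -41.75] roll 0.984
```

View pics/w21.png

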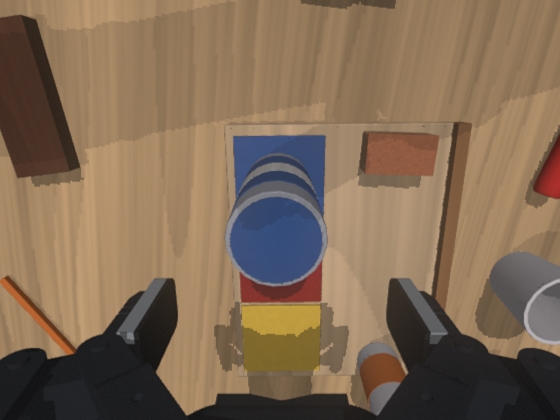

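Emit:
apply_moves(motion=[[0.4,0,-5.2,0.12,8.5],[0.8,0,-10.4,0.25,8.5],[1.2,0,-15.6,0.37,8.5],[1.6,0,-20.8,0.5,8.5],[2.0,0,-26,0.62,8.5],[2.4,0,-31.2,0.75,8.5],[2.8,0,-36.5,0.87,8.5],[3.2,-0.2,-41.7,0.984,8.5],[3.2,-0.2,-41.7,0.984,8.5],[3.2,-0.2,-41.7,0.984,8.5]])

```text
clock: 37.22
eef_pos: [586.2, -333.0, 168.1]
tool_rot: [-1.571, 0.003, -0.871]
force: [0.1, 0.4, -0.7]
width: 84.8
```

```bash
python3 -c "
from h import *
go((588.5,-335,68,-50))
p=wrist('w22.png')
print(proj(p,(588.5,-335,146)))"
```

```text
t 37.23 at [ 586.2 -333.   168.1] yaw -49.9 w 84.8 F [ 0.1  0.4 -0.7] q7 -0.41
(588.5, -335, 68, -50) -> [ 0.33 10.01  0.05] roll 0.001
(np.float64(287.71061043678463), np.float64(230.9512009974029))
```

View pics/w22.png

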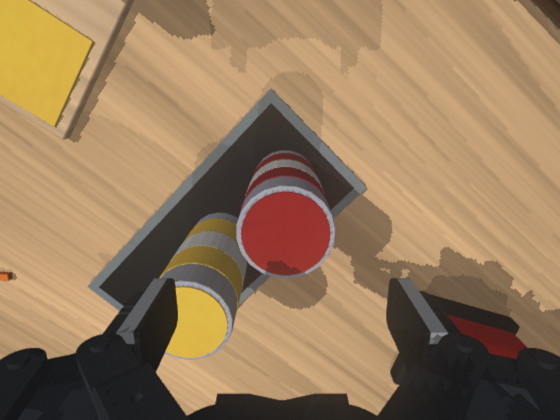

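Emit:
apply_moves(motion=[[0.3,5.0,0.05,0,8.5],[0.3,8.5,0.05,0,8.5],[0.3,10.0,0.05,0,8.5],[0.3,10.0,0.05,0,8.5],[0.3,10.0,0.05,0,4.0],[0.3,10.0,0.05,0,4.0],[0.3,10.0,0.05,0,4.0],[0.3,10.0,0.05,0,4.0],[0.3,10.0,0.05,0,4.0]])

```text
clock: 38.4
eef_pos: [590.3, -336.2, 72.3]
tool_rot: [-1.569, -0.002, -0.872]
force: [-1.5, 1.9, 6.2]
width: 58.8
```

```bash
python3 -c "
from h import *
go((519.3,-11.3,135,6.4))"
```

```text
t 38.4 at [ 590.3 -336.2   72.3] yaw -50.0 w 58.8 F [-1.5  1.9  6.2] q7 -0.41
(519.3, -11.3, 135, 6.4) -> [-29.43  -6.32  15.47] roll -0.984
```

Emit:
apply_moves(motion=[[0,-3,0,0,4.0],[0,-6.3,0,0,4.0],[-4.2,-6.3,2.2,-0.14,4.0],[-8.4,-6.3,4.4,-0.28,4.0],[-12.6,-6.3,6.6,-0.42,4.0],[-16.8,-6.3,8.8,-0.56,4.0],[-21,-6.3,11,-0.7,4.0],[-25.2,-6.3,13.2,-0.84,4.0],[-29.4,-6.3,15.4,-0.984,4.0],[-29.4,-6.3,15.4,-0.984,4.0],[-29.4,-6.3,15.4,-0.984,4.0]])

```text
clock: 39.78
eef_pos: [518.5, -12.7, 133.5]
tool_rot: [-1.572, -0.001, 0.111]
force: [-0.3, -1.2, -3.1]
width: 58.6
```

```bash
python3 -c "
from h import *
go((519.3,-11.3,81.3,6.4))
p=wrist('w23.png')"
```

```text
t 39.77 at [518.5 -12.7 133.5] yaw 6.4 w 58.6 F [-0.3 -1.2 -3.1] q7 -0.14
(519.3, -11.3, 81.3, 6.4) -> [0.09 5.22 0.14] roll -0.001
```

View pics/w23.png

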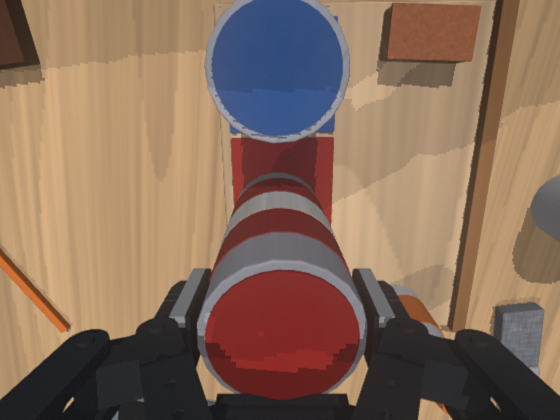

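Emit:
apply_moves(motion=[[0.05,3,0.1,0,4.0],[0.05,4.6,0.1,0,4.0],[0.05,5.2,0.1,0,4.0],[0.05,5.4,0.1,0,4.0],[0.05,5.45,0.1,0,4.0],[0.05,5.45,0.1,0,4.0]])

```text
clock: 40.58
eef_pos: [517.5, -12.2, 81.1]
tool_rot: [-1.573, 0.001, 0.111]
force: [-7.6, -1.4, 23.4]
width: 58.9
```

Emit:
apply_moves(motion=[[0,-0.1,0,0,4.0],[0,-0.1,0,0,6.5],[0,-0.1,0,0,7.5],[0,-0.1,0,0,8.5],[0,-0.1,0,0,8.5],[0,-3,0,0,8.5],[0,-7,0,0,8.5],[0,-9,0,0,8.5],[0,-9,0,0,8.5]])

```text
clock: 41.7
eef_pos: [519.8, -10.9, 169.8]
tool_rot: [-1.571, -0.003, 0.112]
force: [0.0, -0.3, -0.5]
width: 85.1
```

```bash
python3 -c "
from h import *
go((500.5,-327,170,-50))
p=wrist('w24.png')"
```

```text
t 41.7 at [519.8 -10.9 169.8] yaw 6.4 w 85.1 F [ 0.  -0.3 -0.5] q7 -0.12
(500.5, -327, 170, -50) -> [-5.44e+00 -3.00e-02 -3.12e+01] roll 0.984
```

View pics/w24.png

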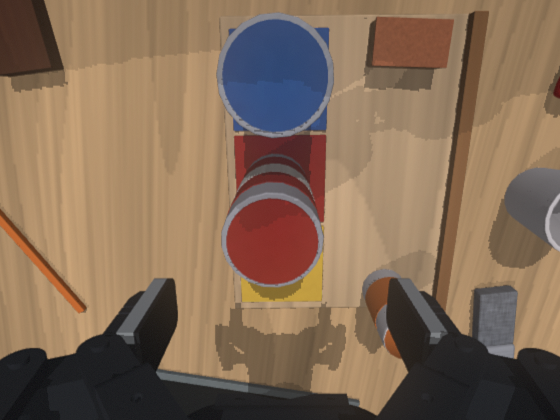

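Emit:
apply_moves(motion=[[-0.8,0,-4.5,0.14,8.5],[-1.6,0,-9,0.28,8.5],[-2.4,0,-13.5,0.42,8.5],[-3.2,0,-18,0.56,8.5],[-3.9,0,-22.5,0.7,8.5],[-4.7,0,-27,0.84,8.5],[-5.4,0,-31.2,0.984,8.5],[-5.4,0,-31.2,0.984,8.5],[-5.4,0,-31.2,0.984,8.5]])

```text
clock: 42.88
eef_pos: [499.1, -325.7, 167.0]
tool_rot: [-1.571, 0.003, -0.871]
force: [-1.0, 0.2, -0.5]
width: 85.0
```

```bash
python3 -c "
from h import *
go((500.5,-327,68,-50))
p=wrist('w25.png')
print(proj(p,(500.5,-327,146)))"
```

```text
t 42.88 at [ 499.1 -325.7  167. ] yaw -49.9 w 85.0 F [-1.   0.2 -0.5] q7 -0.35
(500.5, -327, 68, -50) -> [0.21 9.9  0.03] roll 0.002
(np.float64(285.741741111772), np.float64(231.88413074322546))
```

View pics/w25.png

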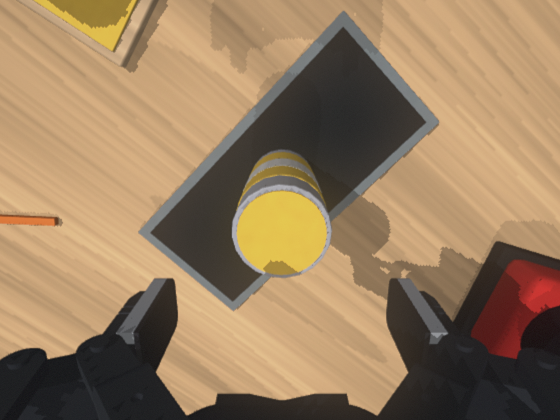

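Emit:
apply_moves(motion=[[0.1,5.0,0,0,8.5],[0.1,8.5,0,0,8.5],[0.1,9.8,0,0,8.5],[0.1,9.8,0,0,8.5],[0.1,9.8,0,0,4.0],[0.1,9.8,0,0,4.0],[0.1,9.8,0,0,4.0],[0.1,9.8,0,0,4.0],[0.1,9.8,0,0,4.0]])

```text
clock: 44.05
eef_pos: [501.0, -327.8, 72.4]
tool_rot: [-1.57, -0.002, -0.872]
force: [-0.6, 1.9, 5.6]
width: 58.8
```

```bash
python3 -c "
from h import *
go((530.5,-97.5,135,6.4))"
```

```text
t 44.05 at [ 501.  -327.8   72.4] yaw -50.0 w 58.8 F [-0.6  1.9  5.6] q7 -0.35
(530.5, -97.5, 135, 6.4) -> [-15.72  -6.27  17.08] roll -0.984
```

Emit:
apply_moves(motion=[[0,-3,0,0,4.0],[0,-6.3,0,0,4.0],[-2.6,-6.3,2.9,-0.164,4.0],[-5.2,-6.3,5.7,-0.328,4.0],[-7.9,-6.3,8.6,-0.492,4.0],[-10.5,-6.3,11.4,-0.656,4.0],[-13.1,-6.3,14.3,-0.82,4.0],[-15.7,-6.3,17.1,-0.984,4.0],[-15.7,-6.3,17.1,-0.984,4.0],[-15.7,-6.3,17.1,-0.984,4.0]])

```text
clock: 45.3
eef_pos: [530.1, -98.4, 133.8]
tool_rot: [-1.572, 0.0, 0.111]
force: [0.2, -0.4, -5.2]
width: 58.6
```

```bash
python3 -c "
from h import *
go((530.5,-97.5,81.4,6.4))
p=wrist('w26.png')"
```

```text
t 45.3 at [530.1 -98.4 133.8] yaw 6.4 w 58.6 F [ 0.2 -0.4 -5.2] q7 0.02
(530.5, -97.5, 81.4, 6.4) -> [0.05 5.24 0.09] roll -0.001
```

View pics/w26.png

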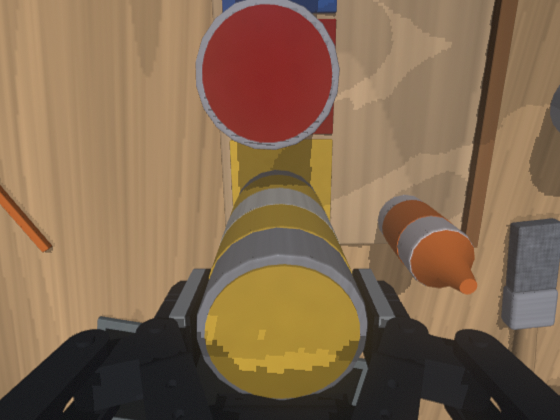

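Emit:
apply_moves(motion=[[0.05,3,0.05,0,4.0],[0.05,4.6,0.05,0,4.0],[0.05,5.2,0.05,0,4.0],[0.05,5.4,0.05,0,4.0],[0.05,5.4,0.05,0,4.0]])

```text
clock: 45.98
eef_pos: [529.4, -98.1, 81.5]
tool_rot: [-1.572, 0.002, 0.111]
force: [-6.4, -0.2, 11.7]
width: 58.7
```

Touching; release, rise, and clear the view.

Emit:
apply_moves(motion=[[0,0,0,0,6.5],[0,0,0,0,7.5],[0,0,0,0,8.5],[0,0,0,0,8.5],[0,-3,0,0,8.5],[0,-7,0,0,8.5],[0,-11,0,0,8.5],[0,-11,-5,0,8.5],[0,-11,-10,0,8.5],[0,-11,-15,0,8.5],[0,-11,-20,0,8.5],[0,-11,-25,0,8.5],[0,-11,-28,0,8.5],[0,-11,-28,0,8.5]])

```text
clock: 47.72
eef_pos: [560.8, -378.8, 188.6]
tool_rot: [-1.572, 0.001, 0.107]
force: [0.3, -0.5, -0.4]
width: 84.8
```

Run:
```python
from h import *
go()
p=shot('top');q=shot('scene')
def lid(r,n):
    H,S,V=cv2.split(cv2.cvtColor(r['image'],cv2.COLOR_RGB2HSV))
    for c,m in dict(blue=(H>95)&(H<125)&(S>130),red=((H<6)|(H>174))&(S>150),yellow=(H>20)&(H<32)&(S>190)).items():
        pass
cv2.imwrite('pics/t27.png',cv2.resize(p['image'][150:270,190:345,::-1],None,fx=5,fy=5,interpolation=cv2.INTER_CUBIC))
cv2.imwrite('pics/s27.png',cv2.resize(q['image'][130:290,190:370,::-1],None,fx=3.5,fy=3.5,interpolation=cv2.INTER_CUBIC))
for n,X in dict(blue=(508,75.3),red=(518.8,-11.4),yellow=(529.2,-98.5)).items():
    print(n,'expected lid top',((np.array(proj(p,(*X,155)))-[190,150])*5).round(0),'scene lid',((np.array(proj(q,(*X,155)))-[190,130])*3.5).round(0))
for r,m in ((p,'top'),(q,'scene')):
    for t in ['blue_tin','red_tin','yellow_tin','battery','glue_bottle']: print(m,t,[(np.round(a['location']),round(a['confidence'],2)) for a in ctrl.mark_of(r,t)[:1]])
```

```text
t 47.73 at [ 560.8 -378.8  188.6] yaw 6.1 w 84.8 F [ 0.3 -0.5 -0.4] q7 0.49
blue expected lid top [226. 446.] scene lid [449. 195.]
red expected lid top [432. 423.] scene lid [319. 140.]
yellow expected lid top [638. 401.] scene lid [199.  89.]
top blue_tin [(array([505.,  72.,  11.]), 0.95)]
top red_tin [(array([515., -16.,  18.]), 0.81)]
top yellow_tin [(array([ 521., -101.,   16.]), 0.71)]
top battery [(array([528., 324.,  24.]), 0.89)]
top glue_bottle [(array([ 634., -112.,   15.]), 0.72)]
scene blue_tin [(array([505.,  72.,  15.]), 0.83)]
scene red_tin [(array([517., -18.,  16.]), 0.6)]
scene yellow_tin [(array([ 636., -112.,    9.]), 0.62)]
scene battery [(array([525., 321.,  29.]), 0.73)]
scene glue_bottle [(array([ 635., -114.,   10.]), 0.74)]
```

View pics/t27.png

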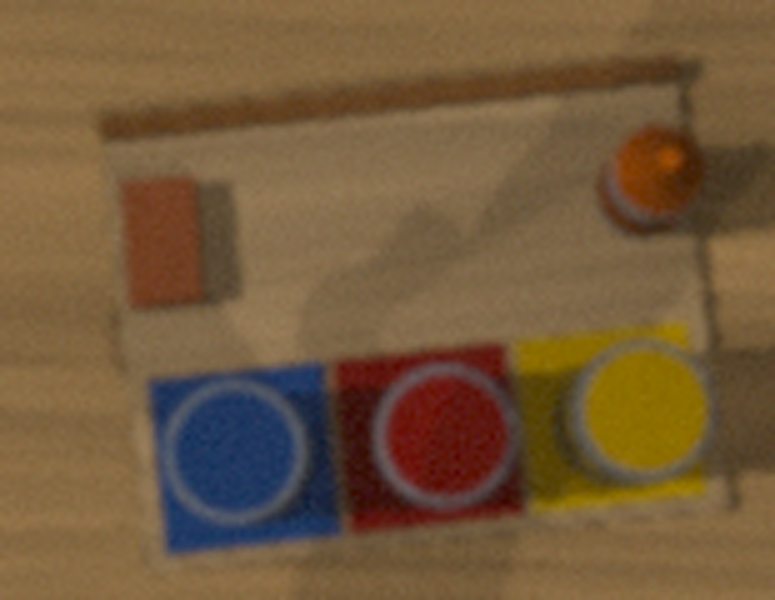

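View pics/s27.png

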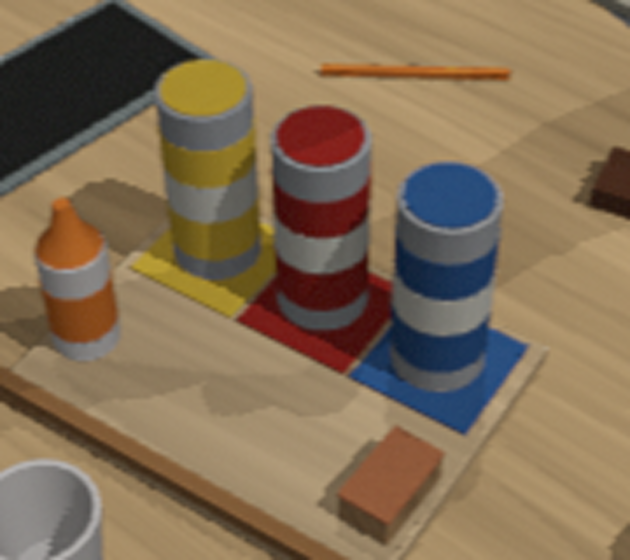

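```bash
python3 -c "
from h import *
print(ctrl.finish_job())"
```

```text
the job is handed in; nothing more can be done
None
```

I moved all three tins to the side tray, set the battery into the charger's pocket, and put each tin back on the mat of its own colour. I handed the job in at about 48 s of the 147 s allowed; no verdict was reported.

**Finger length:** The real fingertips sit about 42 mm behind the reported TCP. My first try at the red tin therefore closed on top of its lid, with about 8 N on the wrist and no tipping. I corrected for this in every later move.

**Last checks:**
- **Battery:** It touched down at the height expected for the pocket floor. The wrist camera showed it about 2 mm from the pocket's centre.
- **Tins:** All three stand upright on their own mats. In the top view the blue and yellow tins are about 4–5 mm off centre and the red about 8 mm. The other views put the red at 4–7 mm, still inside the 14 mm limit, so I left it.
- **Disagreement:** The detection network mistook the glue bottle for the yellow tin in the scene view. Its top-view estimate put the yellow tin about 9 mm off centre, while my lid measurement gave about 4 mm.
- **Glue bottle and arm:** The glue bottle is standing where it was. The gripper was open and clear of everything.

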